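# Sort hot-air nozzles on the outlet gauge and empty the scrap pail

## Robot

A 6-joint arm with a two-finger parallel gripper is mounted at the origin on the work surface. World frame = base frame: x ahead of the robot, y to its left, z up, the work surface at z = 0. Lengths are in m, angles in rad, forces in N, time in s.
With the tool pointing down it reaches from about 0.25 to 0.725 m from the base axis. Payload 4 kg.
Tool frame: the origin (TCP) lies between the finger pads; the fingertips stand ahead of it and the grasp point (between the pads) lies 5 mm behind it (robot.tcp_to_tips is the z of the fingertips in the tool frame, in m); z points along the fingers, y is the line along which they close (so a half turn about z gives the same grasp; the last joint's range is limited). The gripper opens to 85 mm and grips with 20 to 120 N. Pads are 22 mm wide; open, the fingers measure 114 mm over their backs; the gripper's body (76 mm by 85 mm) begins 54 mm behind the grasp point. The pads swing forward as they close: fully open they stand 13 mm farther back than shut.
Start: joints at [-1.324, 0.241, 0.005, 1.335, 0, 1.571], TCP at [0.122, -0.485, 0.245] pointing down, gripper open.
Joint ranges: [-2.72, 2.72], [-1.05, 1.87], [-1.09, 1.28], [-1.99, 2.15], [-1.42, 1.44], [-3.14, 3.14]. Speed limits (rad/s): [2.79, 2.79, 3.14, 3.14, 3.14, 3.14].

## Interface

Orientations are given as a unit quaternion [x, y, z, w].
In Python, from workcell import robot, snapshot, camera_model, ticket gives the robot as it stands.
- The arm moves only by the tool play_rows, never from a script. Its argument "motion" is a list of rows, each an object of numbers: "tx", "ty", "tz": the shift along the tool's x, y, z in mm; "spin": the turn about the tool's z in rad; "gripper": the finger opening in mm, from 0 to 85.4. A call has 1 to 20 rows; each row shifts and turns the commanded pose from where the row before left it, along the tool's axes as they then stand; what a row does not reach is not made up. A row lasts 1/12 s, in which the tool goes at most 41.7 mm and 7.16 degrees, less where a joint would pass 70% of its speed; a pose out of reach is approached as far as the arm can. A call with a gripper value outside its range is refused whole. The fingers move at their own pace and stop on an object; "force" is the grip in N (left out, the last holds). Time passes only in rows, so rows that do not move let the fingers close. It gives the time, the measured TCP pose, the force, the opening and the grip force at its end, in the units of the state.
- robot.observe(): the state, without advancing time (a new reading comes with each control period).
- snapshot(name): name is "side" or "top"; returns (picture, depth): 384x512x3 uint8, red, green, blue; 384x512 float32, m along the optical axis (not along the pixel's ray), 0 where there is no reading.
- camera_model(name): a dict with "intrinsics" (3x3 intrinsics, pixels), "R" (3x3) and "t" (3): a world point X has camera coordinates R X + t. Camera axes: x right, y down, z forward; pixel columns grow to the right and rows downward; lengths in m; the calibration is good to about 2 mm. A picture is of the moment at which its call begins. camera_model takes no time and is no camera call.
- ticket.sign_off(): hands the job in; it is judged then, once.
The state is a dict: "t": time; "joint_positions": joint angles; "joint_velocities": joint speeds; "joint_efforts": joint torques, N m; "ee_pos": TCP position; "orientation": TCP orientation; "contact_force": force on the tool from outside, world axes, zero at the start; "wrist_torque": the same for the moment, N m; "width": finger opening in m; "finger_force": force on a finger pad.
Only numpy, scipy, OpenCV 4.12 (cv2) and the standard library are available. Lean on these libraries where they do the work, as an engineer would, in place of code of your own. Each camera call takes 0.05 s, during which the arm holds its last target. There are 200 camera calls.

## Task

Try the loose hot-air nozzles on the outlet gauge's pin: stand each one that slides fully home upright in the nozzle tray, and put each one that will not go on in the scrap pail. When all are sorted, carry the pail by its bail to a place just beside the grey scrap tote, set it down there, take it by the tilt lug on its bottom rim and tip everything in it out into the tote. Finally stand the empty pail upright on its rubber mat again, leaving the other things on the bench where they are.

Things in the scene. Friction and masses are not known exactly. Their poses are not given: they have to be found in the camera images.
- nozzle_1: steel hot-air nozzle, 62 mm high, 0.11 kg, standing mouth up: round collar below (40 mm outside, 26 mm high, bored through), open square hood above (44 x 44 mm outside, 26 to 62 mm above the origin). Origin: centre of the collar's underside, z up, x and y square to the hood. The bore clears the gauge pin by 1.5 mm all round or is 3 mm too narrow; all else is alike. May be absent
- nozzle_2: steel hot-air nozzle, 62 mm high, 0.11 kg, standing mouth up: round collar below (40 mm outside, 26 mm high, bored through), open square hood above (44 x 44 mm outside, 26 to 62 mm above the origin). Origin: centre of the collar's underside, z up, x and y square to the hood. The bore clears the gauge pin by 1.5 mm all round or is 3 mm too narrow; all else is alike. May be absent
- nozzle_3: steel hot-air nozzle, 62 mm high, 0.11 kg, standing mouth up: round collar below (40 mm outside, 26 mm high, bored through), open square hood above (44 x 44 mm outside, 26 to 62 mm above the origin). Origin: centre of the collar's underside, z up, x and y square to the hood. The bore clears the gauge pin by 1.5 mm all round or is 3 mm too narrow; all else is alike. May be absent
- nozzle_4: steel hot-air nozzle, 62 mm high, 0.11 kg, standing mouth up: round collar below (40 mm outside, 26 mm high, bored through), open square hood above (44 x 44 mm outside, 26 to 62 mm above the origin). Origin: centre of the collar's underside, z up, x and y square to the hood. The bore clears the gauge pin by 1.5 mm all round or is 3 mm too narrow; all else is alike. May be absent
- nozzle_5: steel hot-air nozzle, 62 mm high, 0.11 kg, standing mouth up: round collar below (40 mm outside, 26 mm high, bored through), open square hood above (44 x 44 mm outside, 26 to 62 mm above the origin). Origin: centre of the collar's underside, z up, x and y square to the hood. The bore clears the gauge pin by 1.5 mm all round or is 3 mm too narrow; all else is alike. May be absent
- gauge: outlet gauge, fixed: dark steel plate 90 x 90 x 12 mm with an upright round pin, 28 mm thick, in its middle. The pin stands 39 mm above the plate; its top 8 mm taper to 19 mm. Origin: centre of the underside. A fitting nozzle slides down, collar first, until it lies on the plate (its origin 12 mm above this one); a narrow one stops about 46 mm above
- nozzle_tray: nozzle tray, fixed: shallow open aluminium tray, 110 (x) x 250 (y) mm outside, walls 4 mm thick and 26 mm high, floor 4 mm thick. Origin: centre of its underside
- pail: small smooth steel pail, 105 mm high, 110 mm across the foot, 156 mm across the mouth, wall 3 mm, floor 4 mm, 0.39 kg empty; tipped some 110 degrees it empties. Origin: centre of the underside, z up. x points to the pouring side, where the bail folds down; the tilt lug is on the -x side; the bail's ears are at +y and -y, 97 mm up
- pail_mouth (a point): centre of the pail's mouth, 105 mm above the pail's origin
- tilt_lug: flat steel grip on the pail's bottom rim, -x side: 12 mm thick (along the pail's y), 14 to 42 mm above the foot, standing out 59 to 99 mm from the pail's axis. Origin: its middle, 79 mm from the axis, 28 mm up; axes as the pail's. The wall leans out above it: a gripper must lean outwards some 45 degrees to reach it; pinched across 12 mm it can carry and tip the pail
- bail (a joint): angle of the pail's wire bail about the line through the ears, rad: 0 upright over the pail, growing as it folds down to the pail's x side; range -0.4 to 1.45; its ears are stiff, so it stays where it is left
- bail_grip: the bail's black grip: a round bar 16 mm in diameter and 76 mm long, along the pail's y axis, 115 mm from the line of the ears. Origin: its middle
- pail_mat: the pail's place: a round black rubber mat 170 mm across, 3 mm thick, fixed. Origin: centre of its underside
- scrap_tote: scrap tote, fixed: grey open plastic box, 300 (x) x 200 (y) x 70 mm, walls and floor 5 mm. Origin: centre of its underside
- heat_sink: dead finned aluminium heat sink, 50 x 40 x 22 mm, 0.07 kg, lying in the pail at the start. Origin: centre of its underside
- paper_cup: not part of the job, to be left alone: a paper cup, 60 mm across, 80 mm high
- driver: not part of the job, to be left alone: a black-handled screwdriver, 160 mm long, lying
- flux_bottle: not part of the job, to be left alone: a small white bottle, 36 mm across, 100 mm high
- solder_spool: not part of the job, to be left alone: a black reel, 64 mm across, 46 mm high, standing on its flange

How it is judged:
On the way, in this order (a step that is already met when the one before it is completed fails the run):
1. a fitting nozzle has been slid fully home on the gauge pin (its underside within 6 mm of the plate) (((horizontal distance between nozzle_1 and gauge below 0.006 m and z of nozzle_1 in the frame of gauge below 0.018 m) or (horizontal distance between nozzle_3 and gauge below 0.006 m and z of nozzle_3 in the frame of gauge below 0.018 m) or (horizontal distance between nozzle_4 and gauge below 0.006 m and z of nozzle_4 in the frame of gauge below 0.018 m))), for 0.1 s.
2. every nozzle that fits stands in the nozzle tray, and every nozzle that does not fit lies in the scrap pail (x of nozzle_1 in the frame of nozzle_tray between -0.055 and 0.055 m and y of nozzle_1 in the frame of nozzle_tray between -0.125 and 0.125 m and z of nozzle_1 in the frame of nozzle_tray between -0.005 and 0.012 m and angle between each of nozzle_1, nozzle_3, nozzle_4's own z axis and vertical below 0.15 rad and linear speed of each of nozzle_1, nozzle_3, nozzle_4 below 0.05 m/s and x of nozzle_3 in the frame of nozzle_tray between -0.055 and 0.055 m and y of nozzle_3 in the frame of nozzle_tray between -0.125 and 0.125 m and z of nozzle_3 in the frame of nozzle_tray between -0.005 and 0.012 m and x of nozzle_4 in the frame of nozzle_tray between -0.055 and 0.055 m and y of nozzle_4 in the frame of nozzle_tray between -0.125 and 0.125 m and z of nozzle_4 in the frame of nozzle_tray between -0.005 and 0.012 m and horizontal distance between each of nozzle_2, nozzle_5 and pail below 0.078 m and z of nozzle_2 in the frame of pail between 0 and 0.12 m and z of nozzle_5 in the frame of pail between 0 and 0.12 m), for 0.2 s.
3. the pail is carried by its bail to beside the scrap tote (pail axis within 0.36 m of the tote's middle, held by the bail's grip, clear of the bench, not tipped) (contact force between the fingers and bail_grip above 0.5 N and horizontal distance between pail and scrap_tote below 0.36 m and height (world z) of pail above 0.01 m and angle between pail's own z axis and vertical below 0.5 rad), for 0.1 s.
4. the pail is set down upright on the bench there and the bail let go (contact force between the fingers and bail_grip below 0.2 N and horizontal distance between pail and scrap_tote below 0.36 m and height (world z) of pail below 0.006 m and angle between pail's own z axis and vertical below 0.1 rad), for 0.2 s.
5. the pail, held by the tilt lug on its bottom rim, is tipped more than 80 degrees with its mouth over the tote (contact force between the fingers and tilt_lug above 0.5 N and angle between pail's own z axis and vertical above 1.4 rad and x of pail_mouth in the frame of scrap_tote between -0.15 and 0.15 m and y of pail_mouth in the frame of scrap_tote between -0.12 and 0.12 m and z of pail_mouth in the frame of scrap_tote between 0.05 and 0.5 m), for 0.2 s.
At the end, for the whole second after the job is handed in: Fitting nozzles stand released in the nozzle tray, upright within 9 degrees, on its floor; the other nozzles and the heat sink lie in the scrap tote; the pail stands upright within 6 degrees, still, on its mat, axis within 30 mm of the mat's middle; bystanders within 40 mm of their starts (x of nozzle_1 in the frame of nozzle_tray between -0.055 and 0.055 m and y of nozzle_1 in the frame of nozzle_tray between -0.125 and 0.125 m and z of nozzle_1 in the frame of nozzle_tray between -0.005 and 0.012 m and angle between each of nozzle_1, nozzle_3, nozzle_4's own z axis and vertical below 0.15 rad and linear speed of each of nozzle_1, nozzle_3, nozzle_4, pail below 0.05 m/s and x of nozzle_3 in the frame of nozzle_tray between -0.055 and 0.055 m and y of nozzle_3 in the frame of nozzle_tray between -0.125 and 0.125 m and z of nozzle_3 in the frame of nozzle_tray between -0.005 and 0.012 m and x of nozzle_4 in the frame of nozzle_tray between -0.055 and 0.055 m and y of nozzle_4 in the frame of nozzle_tray between -0.125 and 0.125 m and z of nozzle_4 in the frame of nozzle_tray between -0.005 and 0.012 m and x of nozzle_2 in the frame of scrap_tote between -0.15 and 0.15 m and y of nozzle_2 in the frame of scrap_tote between -0.1 and 0.1 m and z of nozzle_2 in the frame of scrap_tote between 0 and 0.12 m and x of nozzle_5 in the frame of scrap_tote between -0.15 and 0.15 m and y of nozzle_5 in the frame of scrap_tote between -0.1 and 0.1 m and z of nozzle_5 in the frame of scrap_tote between 0 and 0.12 m and x of heat_sink in the frame of scrap_tote between -0.15 and 0.15 m and y of heat_sink in the frame of scrap_tote between -0.1 and 0.1 m and z of heat_sink in the frame of scrap_tote between 0 and 0.12 m and horizontal distance between pail and pail_mat below 0.03 m and angle between pail's own z axis and vertical below 0.1 rad and height (world z) of pail below 0.01 m); the robot touches nothing.
It fails at once if a bystander is moved more than 40 mm (distance of any of paper_cup, driver, flux_bottle, solder_spool from where it was at the start of the episode above 0.04 m).
Of nozzle_1, nozzle_2, nozzle_3, nozzle_4, nozzle_5 only 3 to 5 are there at a start; the rules pass over those that are not, and their reading is None.
At some moment in a run one of nozzle_1, nozzle_2, nozzle_3, nozzle_4, nozzle_5, pail may be knocked a few centimetres aside while the robot is not near it.
It also fails if it takes over 210 s, if anything falls off the work surface, if the arm or the gripper's body presses on something with over 40 N, if the wrist force passes 120 N, or if a joint passes its speed limit or range.

## Working session

There is one attempt and no reset: what is moved stays moved. The work goes in short steps, Python scripts to look and compute and a tool call to move; the robot and the scene stay as the last step left them, time stands still between calls to the robot, and variables do not carry over. Pictures are saved under pics/ and viewed, at most 14 in all, crops included, and the job is handed in when it is done.

Besides the shell and the picture viewer there is one more tool, called as a command line: name --argument value ..., lists and objects as JSON in quotes. play_rows: Moves the arm, as the interface text tells. Its arguments: {"type":"object","properties":{"motion":{"type":"array","items":{"type":"object","properties":{"tx":{"type":"number"},"ty":{"type":"number"},"tz":{"type":"number"},"spin":{"type":"number"},"gripper":{"type":"number"}}}},"force":{"type":"number"}},"required":["motion"]}

```bash
ls; mkdir -p pics
cat > h.py <<'E'
import numpy as np, cv2
from workcell import robot, snapshot, camera_model, ticket
def pix2w(name,u,v,d=None,z=None):
    m=camera_model(name);K,R,t=map(np.array,(m["intrinsics"],m["R"],m["t"]))
    r=np.linalg.inv(K)@np.array([u,v,1.])
    if d is not None: return R.T@(r*d-t)
    c=-R.T@t; w=R.T@r; return c+w*(z-c[2])/w[2]
def cloud(name,dep):
    m=camera_model(name);K,R,t=map(np.array,(m["intrinsics"],m["R"],m["t"]))
    v,u=np.mgrid[:384,:512]; r=np.stack([u,v,np.ones_like(u)],-1)@np.linalg.inv(K).T
    X=(r*dep[...,None]-t.reshape(3))@R; X[dep<=0]=np.nan; return X
def w2pix(name,X):
    m=camera_model(name);K,R,t=map(np.array,(m["intrinsics"],m["R"],m["t"]))
    p=K@(R@np.array(X)+t.reshape(3)); return p[:2]/p[2]
E
python3 - <<'E'
from h import *
print(robot.observe()); print([a for a in dir(robot) if a[0]!='_'], robot.tcp_to_tips)
for n in("top","side"):
    p,d=snapshot(n); np.savez(f"{n}0.npz",p=p,d=d)
    cv2.imwrite(f"pics/{n}0.png",cv2.resize(p[...,::-1],(796,597)))
    m=camera_model(n); print(n,np.round(m["intrinsics"],1).tolist(),"cam at",-np.array(m["R"]).T@np.array(m["t"]),np.round(m["R"],3).tolist())
E
```

```text
pics
{'t': 0.0, 'joint_positions': array([-1.32400074e+00,  2.41401258e-01,  3.73472349e-03,  1.33517690e+00,
        4.65492493e-06,  1.57078515e+00]), 'joint_velocities': array([ 0.00120345, -0.00038777,  0.00100618,  0.0001478 , -0.00183036,
       -0.00027198]), 'joint_efforts': array([ 1.63555531e-03, -3.72320652e+01,  2.52406669e+01,  1.70307962e-02,
        1.51432832e-04,  1.22270940e-07]), 'ee_pos': array([ 0.12200633, -0.48427847,  0.24442277]), 'orientation': array([ 9.92394941e-01,  1.23090350e-01, -1.23668254e-04, -1.01605567e-03]), 'contact_force': array([ 0.80619471, -0.20089035,  0.05116076]), 'wrist_torque': array([ 0.00245159, -0.00163174,  0.02807555]), 'finger_force': 0.0, 'width': 0.08510910124842176}
['MotionError', 'observe', 'tcp_to_tips'] 0.014
top [[472.6, 0.0, 256.4], [0.0, 472.6, 196.7], [0.0, 0.0, 1.0]] cam at [ 2.73594559e-01 -1.31303645e-03  1.43851956e+00] [[0.066, -0.998, -0.004], [-0.975, -0.064, -0.213], [0.213, 0.018, -0.977]]
side [[411.1, 0.0, 252.9], [0.0, 411.1, 190.2], [0.0, 0.0, 1.0]] cam at [0.0524895  0.73527072 1.05531747] [[-0.821, -0.571, 0.016], [-0.423, 0.589, -0.688], [0.383, -0.572, -0.725]]
```

View pics/top0.png

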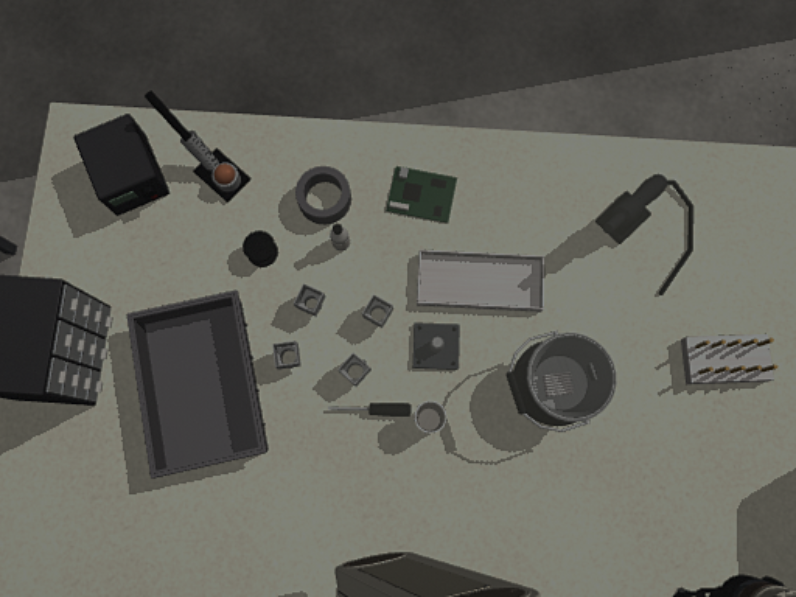

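View pics/side0.png

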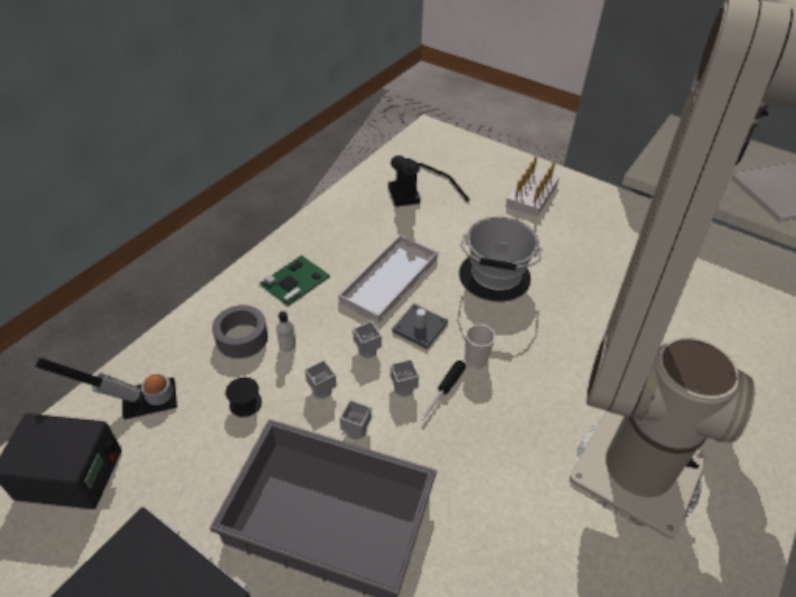

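Top view: four nozzles at (309,299), (377,311), (287,355), (353,370), gauge at (436,346), tray at (480,281), pail at (570,380) with the bail folded left, tote at (198,385), driver and cup at (370,410) and (430,415). The side view agrees.

```bash
cat >> h.py <<'E'
def rects(name,dep,zlo,zhi,box,amin=30):
    """blobs with height zlo..zhi in box(x0,x1,y0,y1): min-area rect in world xy"""
    X=cloud(name,dep); x0,x1,y0,y1=box
    m=((X[...,2]>zlo)&(X[...,2]<zhi)&(X[...,0]>x0)&(X[...,0]<x1)&(X[...,1]>y0)&(X[...,1]<y1)).astype(np.uint8)
    n,l,s,c=cv2.connectedComponentsWithStats(m,connectivity=8); out=[]
    for i in range(1,n):
        if s[i,4]<amin: continue
        P=X[l==i]; q=(P[:,:2]*1000).astype(np.float32); r=cv2.minAreaRect(q)
        out.append((np.round(r[0],1),np.round(r[1],1),round(r[2],1),s[i,4],round(float(np.median(P[:,2]))*1000,1)))
    return out
E
python3 - <<'E'
from h import *
d=np.load("top0.npz")["d"]; s=512/796
for n,u,v in [("n1",309,299),("n2",377,311),("n3",287,355),("n4",353,370),("gauge",420,330),("pin",437,342),("tray",480,285),("pailfl",590,375),("tote",198,385),("cup",430,415),("driver",390,410),("flux",338,232),("spool",260,248),("mat?",520,425)]:
    print(n,np.round(pix2w("top",u*s,v*s,d[int(v*s),int(u*s)])*1000))
for a,b,bx,am in [(.04,.075,(.25,.55,-.1,.3),15),(.005,.02,(.25,.5,-.15,.0),60),(.018,.04,(.4,.6,-.3,.0),50),(.055,.08,(.1,.6,.1,.6),200),(.08,.2,(.15,.5,-.5,-.08),30)]:
    print(a,b); [print("  ",*r) for r in rects("top",d,a,b,bx,am)]
E
```

```text
n1 [587. 204.   6.]
n2 [573.  67.   2.]
n3 [473. 239.  -3.]
n4 [452. 106.  -0.]
gauge [539. -21.   7.]
pin [510. -54.  49.]
tray [ 638. -136.    8.]
pailfl [ 469. -353.   25.]
tote [402. 405.   4.]
cup [374. -51.  -1.]
driver [377.  27.  27.]
flux [702. 148.  96.]
spool [675. 305.  46.]
mat? [ 366. -225.   -1.]
0.04 0.075
   [542.5  66.8] [34.  12.3] 86.4 25 58.8
   [509.6 -54.2] [27.2 24.3] 1.6 67 49.4
   [467.7 232.6] [45.  44.6] 12.1 97 58.0
   [448.8 100.4] [44.5 44.4] 53.2 79 58.3
   [364.6 297.8] [185.   51.9] 16.2 329 69.5
   [370.2 -50.3] [53.2 43.6] 43.6 63 59.8
0.005 0.02
   [482.4 -53.1] [35.3 89. ] 1.0 334 11.7
0.018 0.04
   [ 594.4 -134.6] [  8.  248.4] 0.3 145 25.0
   [ 444.7 -282.9] [33.2 30.4] 5.5 62 28.1
0.055 0.08
   [404. 395.] [315.5 216.1] 16.4 1733 69.5
   [449.4 593. ] [ 13.7 195.6] 89.9 232 71.5
0.08 0.2
   [ 426.6 -279.2] [146.1 203.3] 0.2 819 107.7
```

```bash
cat > sc.py <<'E'
from h import *
d=np.load("top0.npz")["d"]
for a,b,bx,am in [(.035,.075,(.42,.64,.03,.27),15),(.005,.02,(.4,.57,-.12,.0),60),(.018,.04,(.57,.72,-.3,.02),50)]:
    print(a,b); [print("  ",*r) for r in rects("top",d,a,b,bx,am)]
X=cloud("top",d); P=X.reshape(-1,3); P=P[(P[:,0]>.2)&(P[:,0]<.6)&(P[:,1]<-.1)&(P[:,1]>-.5)]
from scipy.optimize import least_squares
Q=P[(P[:,2]>.100)&(P[:,2]<.108)]
f=least_squares(lambda p:np.hypot(Q[:,0]-p[0],Q[:,1]-p[1])-p[2],[.43,-.27,.077],loss='soft_l1',f_scale=.002); print("rim",np.round(f.x*1000,1),len(Q))
c=f.x[:2]; r=np.hypot(P[:,0]-c[0],P[:,1]-c[1])
B=P[(r>.080)&(r<.16)&(P[:,2]>.06)]
for z in np.arange(.06,.16,.01):
    q=B[(B[:,2]>z)&(B[:,2]<z+.01)]
    if len(q): print(round(z,2),len(q),np.round(q[:,:2].mean(0)*1000),np.round(np.ptp(q[:,:2],axis=0)*1000))
E
python3 sc.py
python3 - <<'E'
import cv2;p=cv2.imread("pics/top0.png")
import numpy as np
d=np.load("top0.npz")["p"][...,::-1]
cv2.imwrite("pics/pailcrop.png",cv2.resize(d[200:290,280:410],(780,540),interpolation=cv2.INTER_CUBIC))
E
```

```text
0.035 0.075
   [578.5 198.8] [45.9 44.3] 69.1 123 57.2
   [564.7  64.6] [45.  44.9] 64.5 111 56.5
   [467.7 232.6] [45.  44.6] 12.1 116 56.0
   [448.8 100.4] [44.5 44.4] 53.2 85 56.9
0.005 0.02
   [510.6 -54.3] [91.7 92.4] 1.0 773 11.7
0.018 0.04
   [ 646.9 -133.8] [111.7 249.1] 0.8 379 25.0
rim [ 453.8 -297.6   76.9] 356
0.09 3 [ 427. -329.] [154.   7.]
0.1 99 [ 452. -311.] [177. 162.]
0.11 42 [ 450. -255.] [176. 169.]
0.12 55 [ 422. -226.] [159. 100.]
0.13 119 [ 416. -198.] [132.  69.]
0.14 76 [ 415. -195.] [70. 32.]
```

View pics/pailcrop.png

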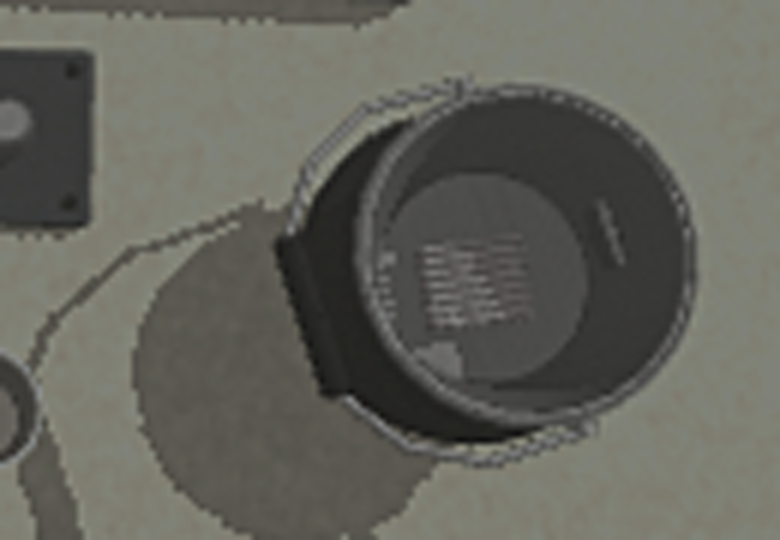

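The crop shows the black bail grip at about (310,315) and the lug side at right, so the pail's pouring side faces the tote. Next is a planning helper that gives moves in tool axes.

```bash
cat >> h.py <<'E'
from scipy.spatial.transform import Rotation as Ro
def plan(x,y,z,ang=None,mod=90,frm=None):
    """mm; ang = wanted world angle (deg) of tool y. Prints spin then shifts in the axes after the spin"""
    s=robot.observe(); p=s["ee_pos"]*1000; R=Ro.from_quat(s["orientation"])
    M=R.as_matrix(); a=np.degrees(np.arctan2(M[1,1],M[0,1]))
    if frm is not None: p=np.array(frm[:3]); a=frm[3]; R=Ro.from_euler('z',np.radians(a-90))*Ro.from_matrix(np.array([[-1,0,0],[0,1,0],[0,0,-1]]).astype(float)); 
    sp=0. if ang is None else -((ang-a+mod/2)%mod-mod/2)
    M2=R.as_matrix()@Ro.from_euler('z',np.radians(sp)).as_matrix()
    t=M2.T@(np.array([x,y,z])-p)
    na=np.degrees(np.arctan2(M2[1,1],M2[0,1]))
    print(f"spin {np.radians(sp):.3f} (rows {abs(sp)/7:.1f})  t {np.round(t,1)} rows {np.linalg.norm(t)/41:.1f}  end ang {na:.1f}")
    return (x,y,z,na)
E
python3 - <<'E'
from h import *
q=plan(448.8,100.4,120,53.2)
q=plan(510.6,-54.3,140,None,frm=q)
q=plan(646.9,-60,110,None,frm=q)
q=plan(453.8,-297.6,200,None,frm=q)
E
```

```text
spin -0.682 (rows 5.6)  t [663.8 -88.4 125.4] rows 16.6  end ang -36.8
spin 0.000 (rows 0.0)  t [-86.9 142.2 -20. ] rows 4.1  end ang -36.8
spin 0.000 (rows 0.0)  t [ 77.1 112.6  30. ] rows 3.4  end ang -36.8
spin 0.000 (rows 0.0)  t [-305.9  -12.3  -90. ] rows 7.8  end ang -36.8
```

play_rows --motion '[{"spin":-0.1137,"gripper":85},{"spin":-0.1137},{"spin":-0.1137},{"spin":-0.1137},{"spin":-0.1137},{"spin":-0.1137},{"tx":38,"ty":-5},{"tx":38,"ty":-5},{"tx":38,"ty":-5},{"tx":38,"ty":-5},{"tx":38,"ty":-5},{"tx":38,"ty":-5},{"tx":38,"ty":-5},{"tx":38,"ty":-5},{"tx":38,"ty":-5},{"tx":38,"ty":-5}]'

```text
schema error: expected keys tx, ty, tz, spin, gripper
```

play_rows --motion '[{"tx":38,"ty":-5,"tz":18},{"tx":38,"ty":-5,"tz":18},{"tx":38,"ty":-5,"tz":18},{"tx":38,"ty":-5,"tz":18},{"tx":38,"ty":-5,"tz":18},{"tx":38,"ty":-5,"tz":18},{"tx":38,"ty":-6,"tz":18},{"tx":18,"ty":-3,"tz":0},{}]'

```text
schema error: expected keys tx, ty, tz, spin, gripper
```

Run:
```python
from h import *
print(robot.observe()); plan(448.8,100.4,43,53.2)
```

```text
{'t': 0.1, 'joint_positions': array([-1.32400279e+00,  2.41329617e-01,  3.87243074e-03,  1.33522367e+00,
       -3.38458579e-06,  1.57082332e+00]), 'joint_velocities': array([ 0.00080941, -0.00113066,  0.00365938, -0.00170073,  0.00039769,
        0.00147556]), 'joint_efforts': array([-3.07794630e-05, -3.73136330e+01,  2.53010738e+01,  1.08294949e-02,
       -1.46944728e-05, -1.75728808e-06]), 'ee_pos': array([ 0.12201453, -0.48432477,  0.24451112]), 'orientation': array([ 9.92397495e-01,  1.23070404e-01, -1.17669452e-04, -9.34888841e-04]), 'contact_force': array([ 0.53585707,  1.20795151, -0.11032007]), 'wrist_torque': array([ 0.01930516, -0.08982203, -0.04051055]), 'finger_force': 0.0, 'width': 0.08561213418977007}
spin -0.682 (rows 5.6)  t [663.7 -88.3 202.4] rows 17.1  end ang -36.8
```

play_rows --motion '[{"tx":0,"ty":0,"tz":0,"spin":-0.1137,"gripper":85},{"tx":0,"ty":0,"tz":0,"spin":-0.1137,"gripper":85},{"tx":0,"ty":0,"tz":0,"spin":-0.1137,"gripper":85},{"tx":0,"ty":0,"tz":0,"spin":-0.1137,"gripper":85},{"tx":0,"ty":0,"tz":0,"spin":-0.1137,"gripper":85},{"tx":0,"ty":0,"tz":0,"spin":-0.1137,"gripper":85},{"tx":38,"ty":-5,"tz":0,"spin":0,"gripper":85},{"tx":38,"ty":-5,"tz":0,"spin":0,"gripper":85},{"tx":38,"ty":-5,"tz":0,"spin":0,"gripper":85},{"tx":38,"ty":-5,"tz":0,"spin":0,"gripper":85},{"tx":38,"ty":-5,"tz":0,"spin":0,"gripper":85},{"tx":38,"ty":-5,"tz":0,"spin":0,"gripper":85},{"tx":38,"ty":-5,"tz":0,"spin":0,"gripper":85},{"tx":38,"ty":-5,"tz":0,"spin":0,"gripper":85},{"tx":38,"ty":-5,"tz":0,"spin":0,"gripper":85},{"tx":38,"ty":-5,"tz":0,"spin":0,"gripper":85}]'

```text
t: 1.43
ee_pos: [0.3097, -0.1487, 0.2452]
orientation: [0.894, 0.448, 0.0, 0.0]
contact_force: [0.7, -0.8, -0.1]
width: 0.0852
finger_force: 0.0
```

play_rows --motion '[{"tx":38,"ty":-5,"tz":15,"spin":0,"gripper":85},{"tx":38,"ty":-5,"tz":15,"spin":0,"gripper":85},{"tx":38,"ty":-5,"tz":15,"spin":0,"gripper":85},{"tx":38,"ty":-5,"tz":15,"spin":0,"gripper":85},{"tx":38,"ty":-5,"tz":15,"spin":0,"gripper":85},{"tx":38,"ty":-5,"tz":15,"spin":0,"gripper":85},{"tx":38,"ty":-6,"tz":15,"spin":0,"gripper":85},{"tx":18,"ty":-3,"tz":20,"spin":0,"gripper":85},{"tx":0,"ty":0,"tz":0,"spin":0,"gripper":85}]'

```text
t: 2.18
ee_pos: [0.4477, 0.1033, 0.1166]
orientation: [0.893, 0.45, -0.002, -0.001]
contact_force: [-0.8, 0.2, -0.1]
width: 0.0851
finger_force: 0.0
```

Run:
```python
from h import *
print(robot.observe()["joint_positions"]); plan(448.8,100.4,43,53.2)
```

```text
[ 2.26051907e-01  2.67354904e-01 -3.16232312e-01  9.91942605e-01
  9.84915695e-04  2.43367646e+00]
spin 0.005 (rows 0.0)  t [-1.4  2.8 73.6] rows 1.8  end ang -36.8
```

play_rows --force 40 --motion '[{"tx":-1,"ty":2,"tz":30,"spin":0,"gripper":85},{"tx":0,"ty":1,"tz":30,"spin":0,"gripper":85},{"tx":0,"ty":0,"tz":13,"spin":0,"gripper":85},{"tx":0,"ty":0,"tz":0,"spin":0,"gripper":30},{"tx":0,"ty":0,"tz":0,"spin":0,"gripper":30},{"tx":0,"ty":0,"tz":0,"spin":0,"gripper":30},{"tx":0,"ty":0,"tz":0,"spin":0,"gripper":30},{"tx":0,"ty":0,"tz":0,"spin":0,"gripper":30},{"tx":0,"ty":0,"tz":-35,"spin":0,"gripper":30},{"tx":0,"ty":0,"tz":-35,"spin":0,"gripper":30},{"tx":0,"ty":0,"tz":-20,"spin":0,"gripper":30}]'

```text
t: 3.1
ee_pos: [0.4516, 0.0979, 0.141]
orientation: [0.894, 0.448, 0.002, 0.001]
contact_force: [1.3, 0.3, 0.5]
width: 0.0437
finger_force: 41.4
```

Run:
```python
from h import *
p,d=snapshot("side"); cv2.imwrite("pics/g1.png",cv2.resize(p[170:300,150:330][...,::-1],(720,520)))
plan(510.6,-54.3,115)
X=cloud("top",snapshot("top")[1]);
```

```text
spin 0.000 (rows 0.0)  t [-88.6 136.6  29.5] rows 4.0  end ang -36.8
```

play_rows --motion '[{"tx":-22,"ty":34,"tz":0,"spin":0,"gripper":30},{"tx":-22,"ty":34,"tz":0,"spin":0,"gripper":30},{"tx":-22,"ty":34,"tz":10,"spin":0,"gripper":30},{"tx":-22,"ty":34,"tz":10,"spin":0,"gripper":30},{"tx":0,"ty":0,"tz":9,"spin":0,"gripper":30},{"tx":0,"ty":0,"tz":0,"spin":0,"gripper":30},{"tx":0,"ty":0,"tz":0,"spin":0,"gripper":30},{"tx":0,"ty":0,"tz":0,"spin":0,"gripper":30}]'

```text
t: 3.87
ee_pos: [0.5056, -0.0532, 0.1081]
orientation: [0.894, 0.448, -0.0, -0.001]
contact_force: [0.8, 0.2, -1.1]
width: 0.0435
finger_force: 41.7
```

Run:
```python
from h import *
p,d=snapshot("side"); cv2.imwrite("pics/g1.png",cv2.resize(p[150:280,200:380][...,::-1],(720,520)))
plan(510.6,-54.3,115); print(robot.observe()["ee_pos"])
```

```text
spin 0.000 (rows 0.0)  t [ 1.7  4.4 -6.5] rows 0.2  end ang -36.7
[ 0.5060437  -0.05297259  0.10852946]
```

View pics/g1.png

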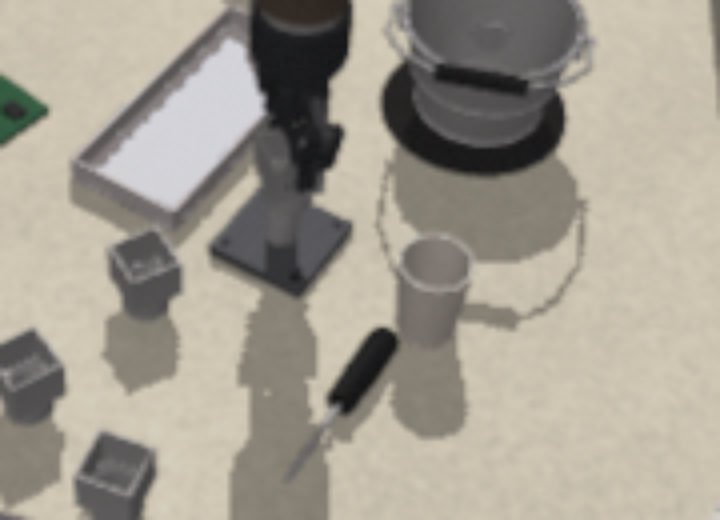

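play_rows --motion '[{"tx":1.5,"ty":4,"tz":0,"spin":0,"gripper":30},{"tx":0,"ty":0,"tz":6,"spin":0,"gripper":30},{"tx":0,"ty":0,"tz":6,"spin":0,"gripper":30},{"tx":0,"ty":0,"tz":6,"spin":0,"gripper":30},{"tx":0,"ty":0,"tz":0,"spin":0,"gripper":30},{"tx":0,"ty":0,"tz":0,"spin":0,"gripper":30}]'

```text
t: 4.42
ee_pos: [0.5097, -0.055, 0.0895]
orientation: [0.894, 0.448, -0.001, -0.001]
contact_force: [-0.2, -0.1, -1.7]
width: 0.0433
finger_force: 41.7
```

Run:
```python
from h import *
plan(510.3,-54.3,62); s=robot.observe();print(s["ee_pos"],s["contact_force"],s["orientation"])
```

```text
spin 0.000 (rows 0.0)  t [ 1.   0.1 27.5] rows 0.7  end ang -36.8
[ 0.50971765 -0.0550339   0.08951337] [-0.16433706 -0.11208443 -1.65029735] [ 8.93978636e-01  4.48108535e-01 -8.09849540e-04 -5.32166119e-04]
```

play_rows --motion '[{"tx":1,"ty":0,"tz":5,"spin":0,"gripper":30},{"tx":0,"ty":0,"tz":5,"spin":0,"gripper":30},{"tx":0,"ty":0,"tz":5,"spin":0,"gripper":30},{"tx":0,"ty":0,"tz":5,"spin":0,"gripper":30},{"tx":0,"ty":0,"tz":4,"spin":0,"gripper":30},{"tx":0,"ty":0,"tz":0,"spin":0,"gripper":30}]'

```text
t: 4.92
ee_pos: [0.5104, -0.0545, 0.0652]
orientation: [0.894, 0.448, -0.001, -0.001]
contact_force: [-0.4, 0.3, -0.8]
width: 0.0436
finger_force: 41.6
```

play_rows --motion '[{"tx":0,"ty":0,"tz":3,"spin":0,"gripper":30},{"tx":0,"ty":0,"tz":2,"spin":0,"gripper":30},{"tx":0,"ty":0,"tz":0,"spin":0,"gripper":30}]'

```text
t: 5.17
ee_pos: [0.5112, -0.0545, 0.0612]
orientation: [0.894, 0.448, 0.0, 0.0]
contact_force: [0.0, 0.2, -1.4]
width: 0.0434
finger_force: 41.6
```

play_rows --motion '[{"tx":0,"ty":0,"tz":2,"spin":0,"gripper":30},{"tx":0,"ty":0,"tz":2,"spin":0,"gripper":30},{"tx":0,"ty":0,"tz":0,"spin":0,"gripper":30},{"tx":0,"ty":0,"tz":0,"spin":0,"gripper":30}]'

```text
t: 5.5
ee_pos: [0.5112, -0.0546, 0.0608]
orientation: [0.894, 0.448, 0.001, 0.001]
contact_force: [-8.6, 0.5, 22.8]
width: 0.0431
finger_force: 44.5
```

play_rows --motion '[{"tx":0,"ty":0,"tz":-20,"spin":0,"gripper":30},{"tx":0,"ty":0,"tz":-25,"spin":0,"gripper":30},{"tx":0,"ty":0,"tz":-10,"spin":0,"gripper":30},{"tx":0,"ty":0,"tz":0,"spin":0,"gripper":30},{"tx":20,"ty":28,"tz":0,"spin":0,"gripper":30},{"tx":20,"ty":28,"tz":0,"spin":0,"gripper":30},{"tx":20,"ty":28,"tz":0,"spin":0,"gripper":30},{"tx":17,"ty":28,"tz":0,"spin":0,"gripper":30},{"tx":0,"ty":0,"tz":0,"spin":0,"gripper":30},{"tx":0,"ty":0,"tz":0,"spin":0,"gripper":30}]'

```text
t: 6.33
ee_pos: [0.6472, -0.0598, 0.1091]
orientation: [0.894, 0.448, -0.001, -0.001]
contact_force: [-0.4, -0.4, -1.7]
width: 0.0433
finger_force: 41.7
```

Run:
```python
from h import *
q=plan(647,-62,54.5); q=plan(564.7,64.6,120,64.5,frm=q)
print(robot.observe()["joint_positions"])
```

```text
spin 0.000 (rows 0.0)  t [-1.8  1.2 54.6] rows 1.3  end ang -36.8
spin -0.197 (rows 1.6)  t [  78.8 -128.8  -65.5] rows 4.0  end ang -25.5
[-9.22026183e-02  6.19803000e-01  2.27438954e-01  1.18165768e+00
 -4.81116814e-06  2.12030516e+00]
```

play_rows --motion '[{"tx":-1,"ty":1,"tz":20,"spin":0,"gripper":30},{"tx":0,"ty":0,"tz":20,"spin":0,"gripper":30},{"tx":0,"ty":0,"tz":10,"spin":0,"gripper":30},{"tx":0,"ty":0,"tz":5,"spin":0,"gripper":30},{"tx":0,"ty":0,"tz":0,"spin":0,"gripper":30},{"tx":0,"ty":0,"tz":0,"spin":0,"gripper":60},{"tx":0,"ty":0,"tz":0,"spin":0,"gripper":60},{"tx":0,"ty":0,"tz":0,"spin":0,"gripper":60},{"tx":0,"ty":0,"tz":-35,"spin":0,"gripper":60},{"tx":0,"ty":0,"tz":-35,"spin":0,"gripper":85},{"tx":0,"ty":0,"tz":0,"spin":-0.1,"gripper":85},{"tx":0,"ty":0,"tz":0,"spin":-0.097,"gripper":85},{"tx":19,"ty":-32,"tz":0,"spin":0,"gripper":85},{"tx":19,"ty":-32,"tz":0,"spin":0,"gripper":85},{"tx":19,"ty":-32,"tz":0,"spin":0,"gripper":85},{"tx":19,"ty":-32,"tz":0,"spin":0,"gripper":85},{"tx":0,"ty":0,"tz":0,"spin":0,"gripper":85},{"tx":0,"ty":0,"tz":0,"spin":0,"gripper":85}]'

```text
t: 7.83
ee_pos: [0.564, 0.0641, 0.1288]
orientation: [0.845, 0.535, 0.001, 0.001]
contact_force: [-0.3, -0.3, -0.4]
width: 0.0849
finger_force: 0.0
```

Run:
```python
from h import *
p,d=snapshot("top"); p2,d2=snapshot("side")
q=plan(564.7,64.6,43,64.5); 
for n,D in(("top",d),("side",d2)):
  for bx in [(.42,.64,.03,.27),(.57,.72,-.3,.02)]:
    print(n); [print("  ",*r) for r in rects(n,D,.05,.070,bx,10)]
```

```text
spin 0.000 (rows 0.0)  t [ 1.7 -1.9 85.5] rows 2.1  end ang -25.5
top
   [578.9 198.5] [45.2 45.1] 70.1 79 59.8
   [468.2 232.2] [45.3 44.3] 11.0 74 60.3
top
   [646.1 -60.4] [44.1 45.7] 53.3 85 61.4
side
   [565.5  66.2] [46.1 47.7] 62.4 86 56.8
   [578.7 200.1] [45.7 48.8] 68.2 107 57.0
   [467.7 234.5] [45.5 48.4] 13.7 116 57.4
side
```

play_rows --motion '[{"tx":1.7,"ty":-1.5,"tz":30,"spin":0,"gripper":85},{"tx":0,"ty":0,"tz":30,"spin":0,"gripper":85},{"tx":0,"ty":0,"tz":20,"spin":0,"gripper":85},{"tx":0,"ty":0,"tz":5,"spin":0,"gripper":85},{"tx":0,"ty":0,"tz":0,"spin":0,"gripper":85},{"tx":0,"ty":0,"tz":0,"spin":0,"gripper":30},{"tx":0,"ty":0,"tz":0,"spin":0,"gripper":30},{"tx":0,"ty":0,"tz":0,"spin":0,"gripper":30},{"tx":0,"ty":0,"tz":0,"spin":0,"gripper":30},{"tx":0,"ty":0,"tz":0,"spin":0,"gripper":30}]'

```text
t: 8.77
ee_pos: [0.5652, 0.0646, 0.0442]
orientation: [0.846, 0.534, 0.002, 0.001]
contact_force: [0.5, -0.6, 5.0]
width: 0.0434
finger_force: 41.2
```

play_rows --motion '[{"tx":0,"ty":0,"tz":-30,"spin":0,"gripper":30},{"tx":0,"ty":0,"tz":-30,"spin":0,"gripper":30},{"tx":0,"ty":0,"tz":-10,"spin":0,"gripper":30},{"tx":-32,"ty":0.5,"tz":0,"spin":0,"gripper":30},{"tx":-33,"ty":0.5,"tz":0,"spin":0,"gripper":30},{"tx":-33,"ty":0.5,"tz":0,"spin":0,"gripper":30},{"tx":-33,"ty":0.5,"tz":0,"spin":0,"gripper":30},{"tx":0,"ty":0,"tz":0,"spin":0,"gripper":30},{"tx":0,"ty":0,"tz":0,"spin":0,"gripper":30},{"tx":0,"ty":0,"tz":0,"spin":0,"gripper":30}]'

```text
t: 9.6
ee_pos: [0.5093, -0.0544, 0.1123]
orientation: [0.846, 0.533, 0.0, -0.0]
contact_force: [1.3, 0.1, -1.1]
width: 0.0434
finger_force: 41.0
```

Run:
```python
from h import *
plan(510.4,-54.3,60)
```

```text
spin 0.000 (rows 0.0)  t [ 0.6  1.  52.3] rows 1.3  end ang -25.5
```

play_rows --motion '[{"tx":0.6,"ty":1,"tz":8,"spin":0,"gripper":30},{"tx":0,"ty":0,"tz":7,"spin":0,"gripper":30},{"tx":0,"ty":0,"tz":6,"spin":0,"gripper":30},{"tx":0,"ty":0,"tz":4,"spin":0,"gripper":30},{"tx":0,"ty":0,"tz":2,"spin":0,"gripper":30},{"tx":0,"ty":0,"tz":0,"spin":0,"gripper":30}]'

```text
t: 10.1
ee_pos: [0.5097, -0.054, 0.0843]
orientation: [0.845, 0.534, -0.001, -0.001]
contact_force: [-0.5, -0.0, -1.3]
width: 0.0437
finger_force: 41.0
```

play_rows --motion '[{"tx":0,"ty":0,"tz":6,"spin":0,"gripper":30},{"tx":0,"ty":0,"tz":6,"spin":0,"gripper":30},{"tx":0,"ty":0,"tz":6,"spin":0,"gripper":30},{"tx":0,"ty":0,"tz":5,"spin":0,"gripper":30},{"tx":0,"ty":0,"tz":4,"spin":0,"gripper":30},{"tx":0,"ty":0,"tz":2,"spin":0,"gripper":30},{"tx":0,"ty":0,"tz":0,"spin":0,"gripper":30}]'

```text
t: 10.68
ee_pos: [0.5101, -0.0545, 0.0563]
orientation: [0.846, 0.534, -0.0, -0.0]
contact_force: [-0.1, 1.0, -1.8]
width: 0.0435
finger_force: 41.2
```

Run:
```python
from h import *
s=robot.observe();print(s["ee_pos"],s["contact_force"])
q=plan(510.3,-54.3,115); q=plan(647,-134,115,frm=q); q=plan(647,-134,50,frm=q); q=plan(467.7,232.6,125,11.6,frm=q)
```

```text
[ 0.51006523 -0.05445952  0.05633974] [-0.10085219  1.0215826  -1.84033539]
spin 0.000 (rows 0.0)  t [  0.2   0.1 -58.7] rows 1.4  end ang -25.5
spin 0.000 (rows 0.0)  t [-13.1 157.7   0. ] rows 3.9  end ang -25.5
spin 0.000 (rows 0.0)  t [ 0.  0. 65.] rows 1.6  end ang -25.5
spin -0.647 (rows 5.3)  t [ 395.2 -101.9  -75. ] rows 10.1  end ang 11.6
```

play_rows --motion '[{"tx":0,"ty":0,"tz":-20,"spin":0,"gripper":30},{"tx":0,"ty":0,"tz":-25,"spin":0,"gripper":30},{"tx":0,"ty":0,"tz":-14,"spin":0,"gripper":30},{"tx":0,"ty":0,"tz":0,"spin":0,"gripper":30},{"tx":-3,"ty":39.5,"tz":0,"spin":0,"gripper":30},{"tx":-3,"ty":39.5,"tz":0,"spin":0,"gripper":30},{"tx":-3,"ty":39.5,"tz":0,"spin":0,"gripper":30},{"tx":-4,"ty":39.5,"tz":0,"spin":0,"gripper":30},{"tx":0,"ty":0,"tz":0,"spin":0,"gripper":30},{"tx":0,"ty":0,"tz":25,"spin":0,"gripper":30},{"tx":0,"ty":0,"tz":25,"spin":0,"gripper":30},{"tx":0,"ty":0,"tz":12,"spin":0,"gripper":30},{"tx":0,"ty":0,"tz":0,"spin":0,"gripper":30},{"tx":0,"ty":0,"tz":0,"spin":0,"gripper":30}]'

```text
t: 11.85
ee_pos: [0.6462, -0.1338, 0.052]
orientation: [0.846, 0.534, -0.001, -0.001]
contact_force: [-0.2, 0.0, -0.9]
width: 0.0436
finger_force: 42.3
```

Run:
```python
from h import *
q=plan(647,-134,49.5)
```

```text
spin 0.000 (rows 0.0)  t [0.2 0.8 2.5] rows 0.1  end ang -25.5
```

play_rows --motion '[{"tx":0,"ty":0,"tz":3,"spin":0,"gripper":30},{"tx":0,"ty":0,"tz":0,"spin":0,"gripper":30},{"tx":0,"ty":0,"tz":0,"spin":0,"gripper":60},{"tx":0,"ty":0,"tz":0,"spin":0,"gripper":60},{"tx":0,"ty":0,"tz":0,"spin":0,"gripper":60},{"tx":0,"ty":0,"tz":-35,"spin":0,"gripper":60},{"tx":0,"ty":0,"tz":-35,"spin":0,"gripper":85},{"tx":0,"ty":0,"tz":-5,"spin":-0.107,"gripper":85},{"tx":0,"ty":0,"tz":0,"spin":-0.108,"gripper":85},{"tx":0,"ty":0,"tz":0,"spin":-0.108,"gripper":85},{"tx":0,"ty":0,"tz":0,"spin":-0.108,"gripper":85},{"tx":0,"ty":0,"tz":0,"spin":-0.108,"gripper":85},{"tx":0,"ty":0,"tz":0,"spin":-0.108,"gripper":85}]'

```text
t: 12.93
ee_pos: [0.6475, -0.1342, 0.1259]
orientation: [0.63, 0.777, 0.0, 0.0]
contact_force: [-0.5, 0.2, -0.8]
width: 0.0848
finger_force: 0.0
```

play_rows --motion '[{"tx":39,"ty":-10,"tz":0,"spin":0,"gripper":85},{"tx":39,"ty":-10,"tz":0,"spin":0,"gripper":85},{"tx":39,"ty":-10,"tz":0,"spin":0,"gripper":85},{"tx":39,"ty":-10,"tz":0,"spin":0,"gripper":85},{"tx":39,"ty":-10,"tz":0,"spin":0,"gripper":85},{"tx":39,"ty":-10,"tz":0,"spin":0,"gripper":85},{"tx":39,"ty":-10,"tz":0,"spin":0,"gripper":85},{"tx":39,"ty":-10,"tz":0,"spin":0,"gripper":85},{"tx":39,"ty":-10,"tz":0,"spin":0,"gripper":85},{"tx":39,"ty":-10,"tz":0,"spin":0,"gripper":85},{"tx":0,"ty":0,"tz":0,"spin":0,"gripper":85},{"tx":0,"ty":0,"tz":0,"spin":0,"gripper":85},{"tx":0,"ty":0,"tz":0,"spin":0,"gripper":85}]'

```text
t: 14.02
ee_pos: [0.4712, 0.2279, 0.1258]
orientation: [0.632, 0.775, 0.0, 0.0]
contact_force: [0.2, 0.4, -0.4]
width: 0.085
finger_force: 0.0
```

Run:
```python
from h import *
p,d=snapshot("top")
q=plan(467.7,232.6,43,11.8); plan(510.3,-54.3,116,frm=q)
for bx in [(.42,.64,.03,.27),(.58,.72,-.3,.02)]: [print("  ",*r) for r in rects("top",d,.05,.070,bx,10)]
```

```text
spin -0.005 (rows 0.0)  t [ 6.1 -2.7 82.7] rows 2.0  end ang 11.8
spin 0.000 (rows 0.0)  t [-289.5  -17.   -73. ] rows 7.3  end ang 11.8
   [579.1 198.9] [45.8 45.9] 69.6 76 59.2
   [472.  214.1] [42.9  6.3] 11.5 20 58.9
   [646.1 -60. ] [44.7 44.8] 54.7 82 62.6
   [ 662.3 -141.6] [43.  12.3] 62.4 37 62.8
   [ 633.3 -123. ] [47.2 18.9] 41.8 35 61.7
```

play_rows --motion '[{"tx":6,"ty":-2.5,"tz":30,"spin":0,"gripper":85},{"tx":0,"ty":0,"tz":30,"spin":0,"gripper":85},{"tx":0,"ty":0,"tz":18,"spin":0,"gripper":85},{"tx":0,"ty":0,"tz":4,"spin":0,"gripper":85},{"tx":0,"ty":0,"tz":0,"spin":0,"gripper":85},{"tx":0,"ty":0,"tz":0,"spin":0,"gripper":30},{"tx":0,"ty":0,"tz":0,"spin":0,"gripper":30},{"tx":0,"ty":0,"tz":0,"spin":0,"gripper":30},{"tx":0,"ty":0,"tz":0,"spin":0,"gripper":30},{"tx":0,"ty":0,"tz":0,"spin":0,"gripper":30}]'

```text
t: 14.9
ee_pos: [0.4686, 0.2337, 0.0449]
orientation: [0.632, 0.775, 0.001, 0.001]
contact_force: [-0.1, 0.0, 5.0]
width: 0.0434
finger_force: 41.4
```

play_rows --motion '[{"tx":0,"ty":0,"tz":-30,"spin":0,"gripper":30},{"tx":0,"ty":0,"tz":-30,"spin":0,"gripper":30},{"tx":0,"ty":0,"tz":-12,"spin":0,"gripper":30},{"tx":-36,"ty":-2,"tz":0,"spin":0,"gripper":30},{"tx":-36,"ty":-2,"tz":0,"spin":0,"gripper":30},{"tx":-36,"ty":-2,"tz":0,"spin":0,"gripper":30},{"tx":-36,"ty":-2,"tz":0,"spin":0,"gripper":30},{"tx":-36,"ty":-2,"tz":0,"spin":0,"gripper":30},{"tx":-36,"ty":-2,"tz":0,"spin":0,"gripper":30},{"tx":-36,"ty":-2,"tz":0,"spin":0,"gripper":30},{"tx":-36,"ty":-3,"tz":0,"spin":0,"gripper":30},{"tx":0,"ty":0,"tz":0,"spin":0,"gripper":30},{"tx":0,"ty":0,"tz":0,"spin":0,"gripper":30},{"tx":0,"ty":0,"tz":0,"spin":0,"gripper":30}]'

```text
t: 16.07
ee_pos: [0.5081, -0.0521, 0.1152]
orientation: [0.632, 0.775, 0.0, -0.0]
contact_force: [-0.1, 0.2, -1.0]
width: 0.0432
finger_force: 41.3
```

Run:
```python
from h import *
plan(510.3,-54.3,60)
```

```text
spin 0.000 (rows 0.0)  t [-2.6  1.7 55.2] rows 1.3  end ang 11.6
```

play_rows --motion '[{"tx":-2.4,"ty":1.8,"tz":8,"spin":0,"gripper":30},{"tx":0,"ty":0,"tz":7,"spin":0,"gripper":30},{"tx":0,"ty":0,"tz":7,"spin":0,"gripper":30},{"tx":0,"ty":0,"tz":4,"spin":0,"gripper":30},{"tx":0,"ty":0,"tz":3,"spin":0,"gripper":30},{"tx":0,"ty":0,"tz":0,"spin":0,"gripper":30}]'

```text
t: 16.57
ee_pos: [0.51, -0.0538, 0.0852]
orientation: [0.632, 0.775, -0.001, -0.001]
contact_force: [-0.3, -0.7, -2.4]
width: 0.0434
finger_force: 41.3
```

play_rows --motion '[{"tx":0,"ty":0,"tz":6,"spin":0,"gripper":30},{"tx":0,"ty":0,"tz":6,"spin":0,"gripper":30},{"tx":0,"ty":0,"tz":6,"spin":0,"gripper":30},{"tx":0,"ty":0,"tz":5,"spin":0,"gripper":30},{"tx":0,"ty":0,"tz":4,"spin":0,"gripper":30},{"tx":0,"ty":0,"tz":2,"spin":0,"gripper":30},{"tx":0,"ty":0,"tz":0,"spin":0,"gripper":30}]'

```text
t: 17.15
ee_pos: [0.5106, -0.0544, 0.0572]
orientation: [0.632, 0.775, -0.0, -0.0]
contact_force: [-0.1, -0.1, -1.1]
width: 0.0434
finger_force: 41.4
```

Run:
```python
from h import *
s=robot.observe();print(s["ee_pos"],s["contact_force"])
q=plan(510.3,-54.3,116); q=plan(646,-205,116,frm=q); q=plan(646,-205,50.5,frm=q); q=plan(578.8,198.8,125,69.5,frm=q)
```

```text
[ 0.51063327 -0.05438006  0.0571962 ] [-0.1147162 -0.0508546 -1.0924845]
spin 0.000 (rows 0.0)  t [  0.2  -0.3 -58.8] rows 1.4  end ang 11.6
spin 0.000 (rows 0.0)  t [-174.9  102.7    0. ] rows 4.9  end ang 11.6
spin 0.000 (rows 0.0)  t [ 0.   0.  65.5] rows 1.6  end ang 11.6
spin 0.560 (rows 4.6)  t [ 354.7 -204.4  -74.5] rows 10.1  end ang -20.5
```

play_rows --motion '[{"tx":0,"ty":0,"tz":-20,"spin":0,"gripper":30},{"tx":0,"ty":0,"tz":-25,"spin":0,"gripper":30},{"tx":0,"ty":0,"tz":-14,"spin":0,"gripper":30},{"tx":0,"ty":0,"tz":0,"spin":0,"gripper":30},{"tx":-35,"ty":20.5,"tz":0,"spin":0,"gripper":30},{"tx":-35,"ty":20.5,"tz":0,"spin":0,"gripper":30},{"tx":-35,"ty":20.5,"tz":0,"spin":0,"gripper":30},{"tx":-35,"ty":20.5,"tz":0,"spin":0,"gripper":30},{"tx":-35,"ty":20.5,"tz":0,"spin":0,"gripper":30},{"tx":0,"ty":0,"tz":0,"spin":0,"gripper":30},{"tx":0,"ty":0,"tz":25,"spin":0,"gripper":30},{"tx":0,"ty":0,"tz":25,"spin":0,"gripper":30},{"tx":0,"ty":0,"tz":12,"spin":0,"gripper":30},{"tx":0,"ty":0,"tz":0,"spin":0,"gripper":30},{"tx":0,"ty":0,"tz":0,"spin":0,"gripper":30}]'

```text
t: 18.4
ee_pos: [0.6454, -0.2047, 0.053]
orientation: [0.632, 0.775, -0.0, -0.001]
contact_force: [-0.0, 0.3, -1.4]
width: 0.0434
finger_force: 42.9
```

Run:
```python
from h import *
q=plan(646,-205,50.5)
```

```text
spin 0.000 (rows 0.0)  t [-0.4  0.6  2.5] rows 0.1  end ang 11.6
```

play_rows --motion '[{"tx":0,"ty":0,"tz":3,"spin":0,"gripper":30},{"tx":0,"ty":0,"tz":0,"spin":0,"gripper":30},{"tx":0,"ty":0,"tz":0,"spin":0,"gripper":60},{"tx":0,"ty":0,"tz":0,"spin":0,"gripper":60},{"tx":0,"ty":0,"tz":0,"spin":0,"gripper":60},{"tx":0,"ty":0,"tz":-35,"spin":0,"gripper":60},{"tx":0,"ty":0,"tz":-35,"spin":0,"gripper":85},{"tx":0,"ty":0,"tz":-5,"spin":0.112,"gripper":85},{"tx":0,"ty":0,"tz":0,"spin":0.112,"gripper":85},{"tx":0,"ty":0,"tz":0,"spin":0.112,"gripper":85},{"tx":0,"ty":0,"tz":0,"spin":0.112,"gripper":85},{"tx":0,"ty":0,"tz":0,"spin":0.112,"gripper":85}]'

```text
t: 19.4
ee_pos: [0.6465, -0.2053, 0.1271]
orientation: [0.823, 0.568, 0.0, 0.0]
contact_force: [0.1, -0.1, 0.0]
width: 0.0848
finger_force: 0.0
```

play_rows --motion '[{"tx":35.5,"ty":-20.4,"tz":0,"spin":0,"gripper":85},{"tx":35.5,"ty":-20.4,"tz":0,"spin":0,"gripper":85},{"tx":35.5,"ty":-20.4,"tz":0,"spin":0,"gripper":85},{"tx":35.5,"ty":-20.4,"tz":0,"spin":0,"gripper":85},{"tx":35.5,"ty":-20.4,"tz":0,"spin":0,"gripper":85},{"tx":35.5,"ty":-20.4,"tz":0,"spin":0,"gripper":85},{"tx":35.5,"ty":-20.4,"tz":0,"spin":0,"gripper":85},{"tx":35.5,"ty":-20.4,"tz":0,"spin":0,"gripper":85},{"tx":35.5,"ty":-20.4,"tz":0,"spin":0,"gripper":85},{"tx":35.5,"ty":-20.4,"tz":0,"spin":0,"gripper":85},{"tx":0,"ty":0,"tz":0,"spin":0,"gripper":85},{"tx":0,"ty":0,"tz":0,"spin":0,"gripper":85},{"tx":0,"ty":0,"tz":0,"spin":0,"gripper":85}]'

```text
t: 20.48
ee_pos: [0.5796, 0.199, 0.1266]
orientation: [0.821, 0.57, 0.0, 0.0]
contact_force: [-0.0, -0.1, -0.8]
width: 0.0849
finger_force: 0.0
```

Run:
```python
from h import *
p,d=snapshot("top"); p2,d2=snapshot("side")
q=plan(578.8,198.8,43,69.5); plan(510.3,-54.3,116,frm=q)
for n,D in (("side",d2),("top",d)):
  for bx in [(.42,.64,.03,.27),(.58,.72,-.3,.02)]: [print(n,"  ",*r) for r in rects(n,D,.05,.070,bx,10)]
```

```text
spin -0.002 (rows 0.0)  t [ 0.8 -1.5 83.5] rows 2.0  end ang -20.5
spin 0.000 (rows 0.0)  t [-261.1   24.5  -73. ] rows 6.6  end ang -20.5
side    [578.8 200.5] [45.  46.6] 69.2 96 57.3
side    [ 647.2 -202.6] [44.  51.6] 11.3 103 58.6
side    [ 648.1 -131. ] [46.3 49.8] 63.3 105 58.5
side    [647.6 -57.5] [45.4 49.9] 57.6 102 59.0
top    [645.9 -60.7] [44.4 45.3] 53.0 80 62.4
top    [ 646.8 -133.5] [43.5 45.1] 64.3 71 62.6
top    [ 646.6 -205.3] [45.2 44.8] 9.5 91 61.8
```

Three stand in the tray. Now the fourth.

play_rows --motion '[{"tx":0.8,"ty":-1.5,"tz":30,"spin":0,"gripper":85},{"tx":0,"ty":0,"tz":30,"spin":0,"gripper":85},{"tx":0,"ty":0,"tz":19,"spin":0,"gripper":85},{"tx":0,"ty":0,"tz":4,"spin":0,"gripper":85},{"tx":0,"ty":0,"tz":0,"spin":0,"gripper":85},{"tx":0,"ty":0,"tz":0,"spin":0,"gripper":30},{"tx":0,"ty":0,"tz":0,"spin":0,"gripper":30},{"tx":0,"ty":0,"tz":0,"spin":0,"gripper":30},{"tx":0,"ty":0,"tz":0,"spin":0,"gripper":30},{"tx":0,"ty":0,"tz":0,"spin":0,"gripper":30}]'

```text
t: 21.42
ee_pos: [0.5798, 0.2005, 0.0453]
orientation: [0.822, 0.57, 0.002, 0.001]
contact_force: [0.6, -0.1, 5.1]
width: 0.0438
finger_force: 41.7
```

play_rows --motion '[{"tx":0,"ty":0,"tz":-30,"spin":0,"gripper":30},{"tx":0,"ty":0,"tz":-30,"spin":0,"gripper":30},{"tx":0,"ty":0,"tz":-12,"spin":0,"gripper":30},{"tx":-37,"ty":3.5,"tz":0,"spin":0,"gripper":30},{"tx":-37,"ty":3.5,"tz":0,"spin":0,"gripper":30},{"tx":-37,"ty":3.5,"tz":0,"spin":0,"gripper":30},{"tx":-37,"ty":3.5,"tz":0,"spin":0,"gripper":30},{"tx":-37,"ty":3.5,"tz":0,"spin":0,"gripper":30},{"tx":-37,"ty":3.5,"tz":0,"spin":0,"gripper":30},{"tx":-38,"ty":3.5,"tz":0,"spin":0,"gripper":30},{"tx":0,"ty":0,"tz":0,"spin":0,"gripper":30},{"tx":0,"ty":0,"tz":0,"spin":0,"gripper":30},{"tx":0,"ty":0,"tz":0,"spin":0,"gripper":30}]'

```text
t: 22.5
ee_pos: [0.5105, -0.0519, 0.1155]
orientation: [0.822, 0.57, 0.0, -0.0]
contact_force: [-0.9, 0.2, -1.1]
width: 0.0432
finger_force: 41.2
```

Run:
```python
from h import *
plan(510.3,-54.3,60)
```

```text
spin 0.000 (rows 0.0)  t [-2.3  0.7 55.5] rows 1.4  end ang -20.5
```

play_rows --motion '[{"tx":-2.3,"ty":0.7,"tz":8,"spin":0,"gripper":30},{"tx":0,"ty":0,"tz":8,"spin":0,"gripper":30},{"tx":0,"ty":0,"tz":6,"spin":0,"gripper":30},{"tx":0,"ty":0,"tz":4,"spin":0,"gripper":30},{"tx":0,"ty":0,"tz":2,"spin":0,"gripper":30},{"tx":0,"ty":0,"tz":0,"spin":0,"gripper":30},{"tx":0,"ty":0,"tz":0,"spin":0,"gripper":30}]'

```text
t: 23.08
ee_pos: [0.5111, -0.0524, 0.0895]
orientation: [0.821, 0.571, 0.002, -0.0]
contact_force: [-4.2, 4.9, 17.2]
width: 0.0433
finger_force: 43.5
```

```bash
cat > rim.py <<'E'
from h import *
from scipy.optimize import least_squares
def pail(d,n="top"):
    P=cloud(n,d).reshape(-1,3); P=P[(P[:,0]>.2)&(P[:,0]<.68)&(P[:,1]<-.12)&(P[:,1]>-.5)]
    Q=P[(P[:,2]>.100)&(P[:,2]<.109)]
    f=least_squares(lambda p:np.hypot(Q[:,0]-p[0],Q[:,1]-p[1])-.0765,[.45,-.29],loss='soft_l1',f_scale=.002)
    c=f.x; r=np.hypot(P[:,0]-c[0],P[:,1]-c[1]); B=P[(r>.09)&(P[:,2]>.125)&(r<.14)]
    return np.round(c*1000,1),len(Q),np.round(np.median(B,axis=0)*1000),len(B)
E
python3 - <<'E'
from rim import *
s=robot.observe();print(s["ee_pos"],s["contact_force"])
p,d=snapshot("top"); print(pail(d))
q=plan(510.3,-54.3,200); q=plan(454,-300,200,frm=q)
E
```

```text
[ 0.51105087 -0.05236912  0.08954808] [-4.24054713  4.91721607 17.24791773]
(array([ 453.6, -297.5]), 398, array([ 415., -196.,  138.]), 224)
spin 0.000 (rows 0.0)  t [-1.700e+00  1.000e-01 -1.105e+02] rows 2.7  end ang -20.4
spin 0.000 (rows 0.0)  t [-249.9   32.7    0. ] rows 6.1  end ang -20.4
```

play_rows --motion '[{"tx":0,"ty":0,"tz":-8,"spin":0,"gripper":30},{"tx":0,"ty":0,"tz":-4,"spin":0,"gripper":30},{"tx":-1.8,"ty":0,"tz":0,"spin":0,"gripper":30},{"tx":0,"ty":0,"tz":0,"spin":0,"gripper":30},{"tx":0,"ty":0,"tz":6,"spin":0,"gripper":30},{"tx":0,"ty":0,"tz":4,"spin":0,"gripper":30},{"tx":0,"ty":0,"tz":3,"spin":0,"gripper":30},{"tx":0,"ty":0,"tz":0,"spin":0,"gripper":30},{"tx":0,"ty":0,"tz":0,"spin":0,"gripper":30}]'

```text
t: 23.88
ee_pos: [0.5111, -0.0537, 0.0887]
orientation: [0.821, 0.571, 0.004, -0.001]
contact_force: [-2.7, 7.3, 17.9]
width: 0.0435
finger_force: 45.3
```

play_rows --motion '[{"tx":0,"ty":0,"tz":-30,"spin":0,"gripper":30},{"tx":0,"ty":0,"tz":-40,"spin":0,"gripper":30},{"tx":0,"ty":0,"tz":-40,"spin":0,"gripper":30},{"tx":-37,"ty":6,"tz":0,"spin":0,"gripper":30},{"tx":-37,"ty":6,"tz":0,"spin":0,"gripper":30},{"tx":-37,"ty":6,"tz":0,"spin":0,"gripper":30},{"tx":-37,"ty":6,"tz":0,"spin":0,"gripper":30},{"tx":-37,"ty":6,"tz":0,"spin":0,"gripper":30},{"tx":-37,"ty":6,"tz":0,"spin":0,"gripper":30},{"tx":-37,"ty":6,"tz":0,"spin":0,"gripper":30},{"tx":0,"ty":0,"tz":0,"spin":0,"gripper":30},{"tx":0,"ty":0,"tz":0,"spin":0,"gripper":30}]'

```text
t: 24.88
ee_pos: [0.457, -0.3154, 0.1947]
orientation: [0.823, 0.568, -0.0, -0.001]
contact_force: [-0.3, 1.3, -1.6]
width: 0.0433
finger_force: 43.2
```

Run:
```python
from h import *
q=plan(462,-312,88);
```

```text
spin 0.000 (rows 0.0)  t [  4.9   3.7 106.7] rows 2.6  end ang -20.8
```

play_rows --motion '[{"tx":5,"ty":4,"tz":35,"spin":0,"gripper":30},{"tx":0,"ty":0,"tz":35,"spin":0,"gripper":30},{"tx":0,"ty":0,"tz":30,"spin":0,"gripper":30},{"tx":0,"ty":0,"tz":7,"spin":0,"gripper":30},{"tx":0,"ty":0,"tz":0,"spin":0,"gripper":62},{"tx":0,"ty":0,"tz":0,"spin":0,"gripper":62},{"tx":0,"ty":0,"tz":0,"spin":0,"gripper":62},{"tx":0,"ty":0,"tz":-35,"spin":0,"gripper":62},{"tx":0,"ty":0,"tz":-40,"spin":0,"gripper":62},{"tx":0,"ty":0,"tz":-40,"spin":0,"gripper":62},{"tx":0,"ty":0,"tz":0,"spin":0,"gripper":62}]'

```text
t: 25.8
ee_pos: [0.4686, -0.3133, 0.2163]
orientation: [0.822, 0.57, 0.004, 0.01]
contact_force: [0.3, -0.9, 1.1]
width: 0.0618
finger_force: 0.0
```

Run:
```python
from rim import *
p,d=snapshot("top"); print(pail(d)); p2,d2=snapshot("side"); print(pail(d2,"side"))
im=np.hstack([p[190:300,260:400],p2[110:220,260:400]])[...,::-1]; cv2.imwrite("pics/drop.png",cv2.resize(im,(798,313)))
P=cloud("side",d2).reshape(-1,3); c=np.array([.4536,-.2975]); r=np.hypot(P[:,0]-c[0],P[:,1]-c[1])
B=P[(r>.09)&(r<.14)&(P[:,2]>.12)&(P[:,2]<.155)]; print(len(B),np.round(B.min(0)*1000),np.round(B.max(0)*1000),np.round(np.median(B,axis=0)*1000))
q=plan(415,-195,200,-69.3,180)
```

```text
(array([ 454.3, -297.2]), 193, array([ 363., -229.,  679.]), 2037)
(array([ 454.9, -295.2]), 208, array([ 390., -198.,  631.]), 551)
155 [ 358. -260.  122.] [ 502. -174.  143.] [ 414. -191.  135.]
spin 0.852 (rows 7.0)  t [  -6.6 -127.2    8.4] rows 3.1  end ang -69.3
```

View pics/drop.png

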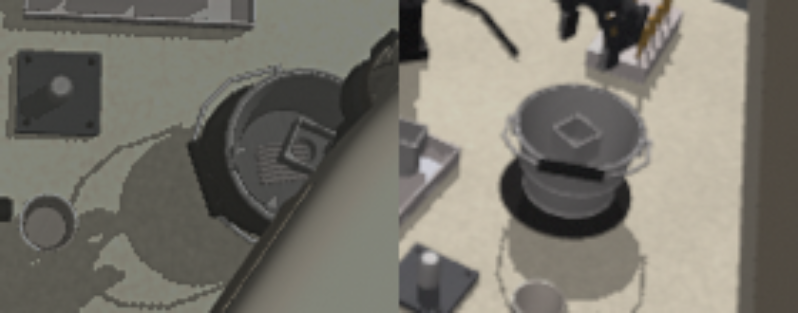

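The nozzle lies in the pail beside the heat sink, and the bail grip is at about (415,-193). The move rows have no tilt term and the lug wants a leaning gripper, so I'll check what the arm does at the edge of its reach, high and in free space.

play_rows --motion '[{"tx":0,"ty":0,"tz":-40,"spin":0,"gripper":85},{"tx":0,"ty":0,"tz":-40,"spin":0,"gripper":85},{"tx":0,"ty":0,"tz":-30,"spin":0,"gripper":85},{"tx":-8,"ty":34,"tz":0,"spin":0,"gripper":85},{"tx":-8,"ty":34,"tz":0,"spin":0,"gripper":85},{"tx":-8,"ty":34,"tz":0,"spin":0,"gripper":85},{"tx":-8,"ty":34,"tz":0,"spin":0,"gripper":85},{"tx":-8,"ty":34,"tz":0,"spin":0,"gripper":85},{"tx":-8,"ty":34,"tz":0,"spin":0,"gripper":85},{"tx":-8,"ty":34,"tz":0,"spin":0,"gripper":85},{"tx":-8,"ty":34,"tz":0,"spin":0,"gripper":85}]'

```text
t: 26.82
ee_pos: [0.6481, -0.4332, 0.2817]
orientation: [0.821, 0.57, 0.008, 0.02]
contact_force: [0.2, 0.8, -0.2]
width: 0.085
finger_force: 0.0
```

Run:
```python
from h import *
s=robot.observe();print(s["ee_pos"],np.hypot(*s["ee_pos"][:2]),s["joint_positions"]);print(Ro.from_quat(s["orientation"]).as_matrix().round(3))
```

```text
[ 0.64806134 -0.43319826  0.28169316] 0.7795153845760223 [-5.89251836e-01  9.33277501e-01  1.27287440e+00  1.86759265e+00
  3.73240671e-05  1.33933019e+00]
[[ 0.35   0.936  0.036]
 [ 0.937 -0.35  -0.024]
 [-0.01   0.042 -0.999]]
```

play_rows --motion '[{"tx":-9,"ty":38,"tz":0,"spin":0,"gripper":85},{"tx":-9,"ty":38,"tz":0,"spin":0,"gripper":85},{"tx":-9,"ty":38,"tz":0,"spin":0,"gripper":85},{"tx":-9,"ty":38,"tz":0,"spin":0,"gripper":85}]'

```text
t: 27.15
ee_pos: [0.7002, -0.4683, 0.2511]
orientation: [0.819, 0.568, 0.029, 0.073]
contact_force: [-0.8, 0.1, -0.5]
width: 0.0852
finger_force: 0.0
```

play_rows --motion '[{"tx":0,"ty":0,"tz":-40,"spin":0,"gripper":85},{"tx":0,"ty":0,"tz":-40,"spin":0,"gripper":85},{"tx":0,"ty":0,"tz":-40,"spin":0,"gripper":85},{"tx":0,"ty":0,"tz":-40,"spin":0,"gripper":85}]'

```text
t: 27.48
ee_pos: [0.6458, -0.4319, 0.3857]
orientation: [0.818, 0.567, 0.036, 0.093]
contact_force: [0.5, 0.7, 1.2]
width: 0.0848
finger_force: 0.0
```

```bash
cat > st.py <<'E'
from h import *
s=robot.observe();p=s["ee_pos"];print(s["t"],p.round(4),"r",np.hypot(*p[:2]).round(4),"az",np.degrees(np.arctan2(p[1],p[0])).round(1),s["joint_positions"].round(3));print(Ro.from_quat(s["orientation"]).as_matrix().round(3))
E
python3 st.py
```

```text
27.4833 [ 0.6458 -0.4319  0.3857] r 0.7769 az -33.8 [-0.589  0.802  1.274  1.843  0.     1.339]
[[ 0.354  0.921  0.165]
 [ 0.934 -0.339 -0.11 ]
 [-0.045  0.193 -0.98 ]]
```

The tool does lean at the reach limit (0.2 rad outward so far) and keeps that lean afterwards. Now testing the inner limit, which should lean it back.

play_rows --motion '[{"tx":9,"ty":-38,"tz":-8,"spin":0,"gripper":85},{"tx":9,"ty":-38,"tz":-8,"spin":0,"gripper":85},{"tx":9,"ty":-38,"tz":-8,"spin":0,"gripper":85},{"tx":9,"ty":-38,"tz":-8,"spin":0,"gripper":85},{"tx":9,"ty":-38,"tz":-8,"spin":0,"gripper":85},{"tx":9,"ty":-38,"tz":-8,"spin":0,"gripper":85},{"tx":9,"ty":-38,"tz":-8,"spin":0,"gripper":85},{"tx":9,"ty":-38,"tz":-8,"spin":0,"gripper":85},{"tx":9,"ty":-38,"tz":-8,"spin":0,"gripper":85},{"tx":9,"ty":-38,"tz":-8,"spin":0,"gripper":85},{"tx":9,"ty":-38,"tz":-8,"spin":0,"gripper":85},{"tx":9,"ty":-38,"tz":-8,"spin":0,"gripper":85}]'

```text
t: 28.48
ee_pos: [0.2747, -0.1832, 0.3888]
orientation: [0.818, 0.567, 0.037, 0.093]
contact_force: [-0.6, -0.5, 1.1]
width: 0.0851
finger_force: 0.0
```

```bash
python3 st.py
```

```text
28.4833 [ 0.2747 -0.1832  0.3888] r 0.3302 az -33.7 [-0.588 -0.278 -0.153  1.495 -0.     1.34 ]
[[ 0.354  0.92   0.166]
 [ 0.934 -0.339 -0.111]
 [-0.046  0.194 -0.98 ]]
```

play_rows --motion '[{"tx":9,"ty":-38,"tz":-8,"spin":0,"gripper":85},{"tx":9,"ty":-38,"tz":-8,"spin":0,"gripper":85},{"tx":9,"ty":-38,"tz":-8,"spin":0,"gripper":85}]'

```text
t: 28.73
ee_pos: [0.1754, -0.1167, 0.3888]
orientation: [0.817, 0.567, 0.037, 0.093]
contact_force: [0.2, 0.2, 0.6]
width: 0.0851
finger_force: 0.0
```

```bash
python3 st.py
```

```text
28.7333 [ 0.1754 -0.1167  0.3888] r 0.2107 az -33.6 [-5.860e-01 -5.200e-01 -2.740e-01  1.616e+00 -1.000e-03  1.342e+00]
[[ 0.354  0.92   0.166]
 [ 0.934 -0.339 -0.111]
 [-0.046  0.194 -0.98 ]]
```

```bash
cat > kin.py <<'E'
import numpy as np
D=[(.122,-.4843,.2445,.2413,.0038,1.3352),(.4477,.1033,.1166,.26735,-.31623,.99194),(.6472,-.0598,.1091,.6198,.22744,1.18166),(.64806,-.4332,.28169,.93328,1.27287,1.86759),(.6458,-.4319,.3857,.802,1.274,1.843),(.2747,-.1832,.3888,-.278,-.153,1.495),(.1754,-.1167,.3888,-.520,-.274,1.616)]
A=[];b=[]
for x,y,z,j2,j3,j4 in D:
    a=j2-j3;s=a+j4
    A+= [[np.sin(j2),np.cos(a),np.sin(a),np.cos(s),1,0],[np.cos(j2),-np.sin(a),np.cos(a),-np.sin(s),0,1]]; b+=[np.hypot(x,y),z]
A=np.array(A);b=np.array(b)
sol,res,rk,sv=np.linalg.lstsq(A,b,rcond=None)
if __name__=="__main__": print(rk,sol.round(4),(A@sol-b).round(4),sv.round(3))
E
python3 kin.py
```

```text
6 [4.930e-01 3.914e-01 7.900e-03 3.905e-01 1.000e-04 2.407e-01] [ 0.     -0.      0.     -0.     -0.      0.     -0.0001  0.0001  0.0001
 -0.     -0.0001 -0.0001  0.      0.    ] [5.068 3.735 1.213 0.716 0.604 0.096]
```

```bash
cat >> h.py <<'E'
def rows(deltas,spin=0.):
    "world deltas (mm) -> tool shifts, after a spin"
    M=Ro.from_quat(robot.observe()["orientation"]).as_matrix()@Ro.from_euler('z',spin).as_matrix()
    for d in deltas: print(np.round(M.T@np.array(d,float),1),"norm",np.linalg.norm(d).round(1))
    print("tool y az",np.degrees(np.arctan2(M[1,1],M[0,1])).round(1),"tool z",M[:,2].round(3)); return M
E
python3 - <<'E'
from h import *
p=robot.observe()["ee_pos"]*1000; print(p)
tz=Ro.from_quat(robot.observe()["orientation"]).as_matrix()[:,2]
bar=np.array([414.5,-193.5,136]); tgt=bar+5*tz; d=np.array([-.354,.935,0]);
seq=[tgt+[0,0,75]-p,[0,0,-75]]
h=[109,97,78,55,28,0];z=[137,162,184,201,211,215]
seq+=[-d*(h[i]-h[i+1])+[0,0,z[i+1]-z[i]] for i in range(5)]
rows(seq,0.852)
E
```

```text
[ 175.40516423 -116.72682076  388.82383869]
[173.1 123.4 227.5] norm 311.3
[ -8.7 -12.2  73.5] norm 75.0
[  2.8  15.9 -22.5] norm 27.7
[  2.4  22.3 -18.5] norm 29.1
[  1.8  25.5 -12.9] norm 28.6
[ 0.9 28.3 -5.4] norm 28.8
[ 0.2 28.3  0.6] norm 28.3
tool y az -69.9 tool z [ 0.166 -0.111 -0.98 ]
```

play_rows --motion '[{"tx":0,"ty":0,"tz":0,"spin":0.1217,"gripper":42},{"tx":0,"ty":0,"tz":0,"spin":0.1217,"gripper":42},{"tx":0,"ty":0,"tz":0,"spin":0.1217,"gripper":42},{"tx":0,"ty":0,"tz":0,"spin":0.1217,"gripper":42},{"tx":0,"ty":0,"tz":0,"spin":0.1217,"gripper":42},{"tx":0,"ty":0,"tz":0,"spin":0.1217,"gripper":42},{"tx":0,"ty":0,"tz":0,"spin":0.1217,"gripper":42},{"tx":21.6,"ty":15.4,"tz":28.4,"spin":0,"gripper":42},{"tx":21.6,"ty":15.4,"tz":28.4,"spin":0,"gripper":42},{"tx":21.6,"ty":15.4,"tz":28.4,"spin":0,"gripper":42},{"tx":21.6,"ty":15.4,"tz":28.4,"spin":0,"gripper":42},{"tx":21.6,"ty":15.4,"tz":28.4,"spin":0,"gripper":42},{"tx":21.6,"ty":15.4,"tz":28.4,"spin":0,"gripper":42},{"tx":21.6,"ty":15.4,"tz":28.4,"spin":0,"gripper":42},{"tx":21.6,"ty":15.4,"tz":28.4,"spin":0,"gripper":42},{"tx":0,"ty":0,"tz":0,"spin":0,"gripper":42},{"tx":0,"ty":0,"tz":0,"spin":0,"gripper":42}]'

```text
t: 30.15
ee_pos: [0.4162, -0.1947, 0.2037]
orientation: [0.979, 0.179, 0.069, 0.068]
contact_force: [0.0, 0.7, 0.3]
width: 0.0422
finger_force: 0.0
```

Run:
```python
from rim import *
p,d=snapshot("side"); 
P=cloud("side",d).reshape(-1,3); c=np.array([.4536,-.2975]); r=np.hypot(P[:,0]-c[0],P[:,1]-c[1])
B=P[(r>.09)&(r<.14)&(P[:,2]>.12)&(P[:,2]<.155)]; print(len(B),np.round(np.median(B,axis=0)*1000))
s=robot.observe();p=s["ee_pos"]*1000;print(p)
tz=Ro.from_quat(s["orientation"]).as_matrix()[:,2]
rows([np.array([414.5,-193.5,136])+5*tz-p])
```

```text
156 [ 415. -191.  134.]
[ 416.06026933 -194.79061756  205.53434138]
[ -8.9 -12.8  72.8] norm 74.4
tool y az -69.8 tool z [ 0.162 -0.109 -0.981]
```

play_rows --force 30 --motion '[{"tx":-3,"ty":-4.5,"tz":30,"spin":0,"gripper":42},{"tx":-3,"ty":-4.5,"tz":26,"spin":0,"gripper":42},{"tx":-2.9,"ty":-3.8,"tz":16.8,"spin":0,"gripper":42},{"tx":0,"ty":0,"tz":0,"spin":0,"gripper":42},{"tx":0,"ty":0,"tz":0,"spin":0,"gripper":5},{"tx":0,"ty":0,"tz":0,"spin":0,"gripper":5},{"tx":0,"ty":0,"tz":0,"spin":0,"gripper":5},{"tx":0,"ty":0,"tz":0,"spin":0,"gripper":5}]'

```text
t: 30.87
ee_pos: [0.4176, -0.1947, 0.1345]
orientation: [0.979, 0.179, 0.074, 0.07]
contact_force: [0.2, 2.4, 1.2]
width: 0.0145
finger_force: 30.2
```

play_rows --motion '[{"tx":1.4,"ty":8,"tz":-11.2,"spin":0,"gripper":5},{"tx":1.4,"ty":8,"tz":-11.2,"spin":0,"gripper":5},{"tx":1.2,"ty":11.1,"tz":-9.3,"spin":0,"gripper":5},{"tx":1.2,"ty":11.1,"tz":-9.3,"spin":0,"gripper":5},{"tx":0.9,"ty":12.8,"tz":-6.5,"spin":0,"gripper":5},{"tx":0.9,"ty":12.8,"tz":-6.5,"spin":0,"gripper":5},{"tx":0,"ty":0,"tz":0,"spin":0,"gripper":5}]'

```text
t: 31.45
ee_pos: [0.4372, -0.2471, 0.1988]
orientation: [0.979, 0.178, 0.074, 0.071]
contact_force: [-0.1, 1.5, -0.2]
width: 0.015
finger_force: 30.0
```

Run:
```python
from rim import *
p,d=snapshot("top"); print(pail(d)[:2]); p2,d2=snapshot("side"); print(pail(d2,"side")[:2])
im=p2[80:220,240:400][...,::-1]; cv2.imwrite("pics/bail.png",cv2.resize(im,(640,560)))
s=robot.observe();print(s["ee_pos"],s["contact_force"],s["width"])
```

```text
(array([ 460.3, -324.2]), 83)
(array([ 465. , -322.7]), 156)
[ 0.43578971 -0.24502898  0.19718803] [-0.65455493  3.54074628  2.47169506] 0.014847673175107177
```

View pics/bail.png

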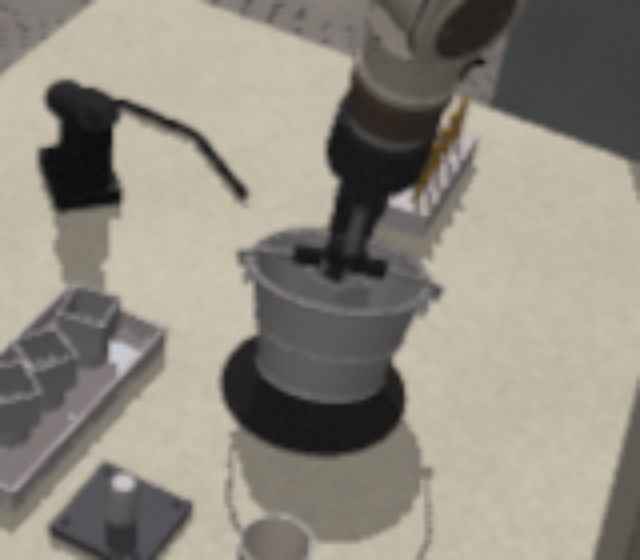

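Run:
```python
from h import *
d=np.array([-.354,.935,0])
rows([-d*14+[0,0,14],-d*14+[0,0,10],[0,0,30]])
```

```text
[  1.5  16.1 -11.4] norm 19.8
[ 1.1 15.4 -7.5] norm 17.2
[  3.5   4.9 -29.4] norm 30.0
tool y az -69.9 tool z [ 0.167 -0.11  -0.98 ]
```

Pulling the stiff bail dragged the pail about 27 mm on its mat (harmless). I'll keep raising the bail on a steeper path so the weight helps, with a firmer grip, then lift a little.

play_rows --force 60 --motion '[{"tx":1.5,"ty":16.1,"tz":-11.4,"spin":0,"gripper":5},{"tx":1.5,"ty":16.1,"tz":-11.4,"spin":0,"gripper":5},{"tx":1.1,"ty":15.4,"tz":-7.5,"spin":0,"gripper":5},{"tx":1.1,"ty":15.4,"tz":-7.5,"spin":0,"gripper":5},{"tx":3.5,"ty":4.9,"tz":-29.4,"spin":0,"gripper":5},{"tx":3.5,"ty":4.9,"tz":-29.4,"spin":0,"gripper":5},{"tx":3.5,"ty":4.9,"tz":-29.4,"spin":0,"gripper":5},{"tx":0,"ty":0,"tz":0,"spin":0,"gripper":5},{"tx":0,"ty":0,"tz":0,"spin":0,"gripper":5},{"tx":0,"ty":0,"tz":0,"spin":0,"gripper":5}]'

```text
t: 32.38
ee_pos: [0.4543, -0.2963, 0.3318]
orientation: [0.979, 0.179, 0.07, 0.068]
contact_force: [-0.0, -0.1, -6.4]
width: 0.0137
finger_force: 59.2
```

Run:
```python
from h import *
p2,d2=snapshot("side"); im=p2[50:250,220:420][...,::-1]; cv2.imwrite("pics/lift.png",cv2.resize(im,(600,600)))
s=robot.observe();print(s["ee_pos"],s["contact_force"],s["width"],s["finger_force"],s["wrist_torque"])
```

```text
[ 0.4540097  -0.29625053  0.33111832] [-0.64591435 -0.22081979 -6.51278642] 0.014035828073381334 59.18509304523468 [ 0.60335219  0.50281053 -0.03148745]
```

View pics/lift.png

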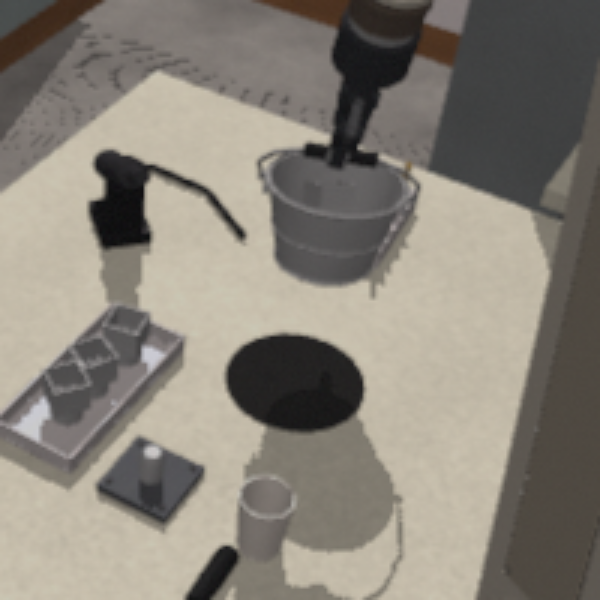

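Run:
```python
from h import *
rows([[0,0,40],[24,494,0],[0,0,-10]])
p,d=snapshot("side"); X=cloud("side",d); g=p.mean(2)
m=((g<60)&(abs(X[...,2]-.003)<.006)&(abs(X[...,0]-.455)<.1)&(abs(X[...,1]+.3)<.1)).astype(np.uint8)
m=cv2.morphologyEx(m,cv2.MORPH_OPEN,np.ones((3,3),np.uint8)); q=(X[m>0][:,:2]*1000).astype(np.float32); print("mat",cv2.minEnclosingCircle(q),len(q), q.mean(0), q.min(0),q.max(0))
s=robot.observe(); print(s["ee_pos"])
```

```text
[  4.5   6.3 -39.2] norm 40.0
[ 199.9 -449.7  -49.2] norm 494.6
[-1.1 -1.6  9.8] norm 10.0
tool y az -69.8 tool z [ 0.16  -0.107 -0.981]
mat ((455.4565124511719, -288.7004699707031), 84.76085662841797) 1034 [ 452.70193 -289.34204] [ 373.16183 -372.99448] [ 535.8759  -204.65512]
[ 0.4540799  -0.29640413  0.33112266]
```

play_rows --motion '[{"tx":4.5,"ty":6.3,"tz":-39,"spin":0,"gripper":5},{"tx":8,"ty":-18,"tz":-2,"spin":0,"gripper":5},{"tx":13,"ty":-29.5,"tz":-3,"spin":0,"gripper":5},{"tx":13,"ty":-29.5,"tz":-3.3,"spin":0,"gripper":5},{"tx":13,"ty":-29.5,"tz":-3.3,"spin":0,"gripper":5},{"tx":13,"ty":-29.5,"tz":-3.3,"spin":0,"gripper":5},{"tx":13,"ty":-29.5,"tz":-3.3,"spin":0,"gripper":5},{"tx":13,"ty":-29.5,"tz":-3.3,"spin":0,"gripper":5},{"tx":13,"ty":-29.5,"tz":-3.3,"spin":0,"gripper":5},{"tx":13,"ty":-29.5,"tz":-3.3,"spin":0,"gripper":5},{"tx":13,"ty":-29.5,"tz":-3.3,"spin":0,"gripper":5},{"tx":13,"ty":-29.5,"tz":-3.3,"spin":0,"gripper":5},{"tx":13,"ty":-29.5,"tz":-3.3,"spin":0,"gripper":5},{"tx":13,"ty":-29.5,"tz":-3.3,"spin":0,"gripper":5},{"tx":13,"ty":-29.5,"tz":-3.3,"spin":0,"gripper":5},{"tx":13,"ty":-29.5,"tz":-3.3,"spin":0,"gripper":5},{"tx":10,"ty":-20,"tz":-2,"spin":0,"gripper":5},{"tx":0,"ty":0,"tz":0,"spin":0,"gripper":5},{"tx":0,"ty":0,"tz":0,"spin":0,"gripper":5}]'

```text
t: 34.07
ee_pos: [0.4901, 0.1692, 0.3715]
orientation: [0.975, 0.201, 0.07, 0.059]
contact_force: [-1.1, -0.3, -5.0]
width: 0.014
finger_force: 58.7
```

Run:
```python
from h import *
rows([[0,0,-10]])
s=robot.observe(); print(s["ee_pos"])
p2,d2=snapshot("side"); X=cloud("side",d2).reshape(-1,3)
q=X[(abs(X[:,0]-.48)<.1)&(abs(X[:,1]-.2)<.1)&(X[:,2]>.1)&(X[:,2]<.3)]; print(len(q),np.percentile(q[:,2],[2,10,50,90]))
```

```text
[-1.1 -1.4  9.8] norm 10.0
tool y az -67.2 tool z [ 0.16  -0.087 -0.983]
[0.49013025 0.16923756 0.37153268]
1644 [0.17727926 0.18796342 0.23167461 0.27310653]
```

Run:
```python
from h import *
rows([[-8,28,0],[0,0,-35]])
```

```text
[  3.9 -28.6  -3.7] norm 29.1
[-3.9 -5.  34.4] norm 35.0
tool y az -67.3 tool z [ 0.16  -0.088 -0.983]
```

play_rows --motion '[{"tx":4,"ty":-28.6,"tz":-4,"spin":0,"gripper":5},{"tx":-3.9,"ty":-5,"tz":34.4,"spin":0,"gripper":5},{"tx":-3.9,"ty":-5,"tz":34.4,"spin":0,"gripper":5},{"tx":-3.9,"ty":-5,"tz":34.4,"spin":0,"gripper":5},{"tx":-2.3,"ty":-2.9,"tz":20,"spin":0,"gripper":5},{"tx":-1.1,"ty":-1.4,"tz":9.8,"spin":0,"gripper":5},{"tx":0,"ty":0,"tz":0,"spin":0,"gripper":5},{"tx":0,"ty":0,"tz":0,"spin":0,"gripper":5}]'

```text
t: 34.78
ee_pos: [0.4895, 0.1839, 0.2393]
orientation: [0.973, 0.211, 0.071, 0.053]
contact_force: [1.3, 0.1, -4.0]
width: 0.0133
finger_force: 59.1
```

play_rows --motion '[{"tx":-0.6,"ty":-0.7,"tz":5,"spin":0,"gripper":5},{"tx":-0.6,"ty":-0.7,"tz":5,"spin":0,"gripper":5},{"tx":0,"ty":0,"tz":0,"spin":0,"gripper":5}]'

```text
t: 35.03
ee_pos: [0.4894, 0.1842, 0.2286]
orientation: [0.973, 0.211, 0.072, 0.053]
contact_force: [0.2, 0.3, -5.7]
width: 0.0135
finger_force: 59.1
```

play_rows --motion '[{"tx":-0.6,"ty":-0.7,"tz":5,"spin":0,"gripper":5},{"tx":-0.6,"ty":-0.7,"tz":5,"spin":0,"gripper":5},{"tx":0,"ty":0,"tz":0,"spin":0,"gripper":5},{"tx":0,"ty":0,"tz":0,"spin":0,"gripper":5}]'

```text
t: 35.37
ee_pos: [0.4886, 0.1839, 0.2176]
orientation: [0.973, 0.211, 0.07, 0.053]
contact_force: [-0.4, -0.6, -5.3]
width: 0.0135
finger_force: 59.2
```

play_rows --motion '[{"tx":-0.5,"ty":-0.6,"tz":4,"spin":0,"gripper":5},{"tx":-0.5,"ty":-0.6,"tz":4,"spin":0,"gripper":5},{"tx":0,"ty":0,"tz":0,"spin":0,"gripper":5},{"tx":0,"ty":0,"tz":0,"spin":0,"gripper":5}]'

```text
t: 35.7
ee_pos: [0.4899, 0.1851, 0.2112]
orientation: [0.973, 0.211, 0.073, 0.052]
contact_force: [-0.1, 1.5, 0.7]
width: 0.0136
finger_force: 59.8
```

play_rows --motion '[{"tx":-0.3,"ty":-0.4,"tz":3,"spin":0,"gripper":5},{"tx":0,"ty":0,"tz":0,"spin":0,"gripper":5},{"tx":0,"ty":0,"tz":0,"spin":0,"gripper":45},{"tx":0,"ty":0,"tz":0,"spin":0,"gripper":45},{"tx":0,"ty":0,"tz":0,"spin":0,"gripper":45},{"tx":0,"ty":0,"tz":-30,"spin":0,"gripper":45},{"tx":0,"ty":0,"tz":-40,"spin":0,"gripper":45},{"tx":0,"ty":0,"tz":-40,"spin":0,"gripper":45},{"tx":0,"ty":0,"tz":-40,"spin":0,"gripper":45},{"tx":0,"ty":0,"tz":0,"spin":0,"gripper":45}]'

```text
t: 36.53
ee_pos: [0.4718, 0.1856, 0.3633]
orientation: [0.972, 0.217, 0.078, 0.049]
contact_force: [0.6, 0.1, 1.0]
width: 0.0449
finger_force: 0.0
```

```bash
python3 - <<'E'
from h import *
p,d=snapshot("top");p2,d2=snapshot("side"); np.savez("set.npz",p=p,d=d,p2=p2,d2=d2)
im=np.hstack([p[150:310,110:310],p2[150:310,150:350]])[...,::-1]; cv2.imwrite("pics/set.png",cv2.resize(im,(800,320)))
from scipy.optimize import least_squares
for n,D in(("top",d),("side",d2)):
    P=cloud(n,D).reshape(-1,3); P=P[(P[:,2]>.096)&(P[:,2]<.106)&(abs(P[:,0]-.48)<.12)&(abs(P[:,1]-.19)<.12)]
    f=least_squares(lambda p:np.hypot(P[:,0]-p[0],P[:,1]-p[1])-.0765,[.48,.19],loss='soft_l1',f_scale=.002); print(n,f.x*1000,len(P))
    P=cloud(n,D).reshape(-1,3); B=P[(P[:,2]>.14)&(P[:,2]<.235)&(abs(P[:,0]-.48)<.1)&(abs(P[:,1]-.19)<.1)]; print(len(B),B[B[:,2]>.2].mean(0) if len(B) else '')
E
python3 st.py
```

```text
top [506.34832473 145.79042509] 282
179 [0.47249961 0.18195505 0.207753  ]
side [506.62595011 149.01862658] 378
230 [0.48689942 0.19329196 0.20570839]
36.6333 [0.4705 0.1851 0.3566] r 0.5056 az 21.5 [ 0.449  0.135  0.147  1.462 -0.129  3.142]
[[ 0.895  0.416  0.163]
 [ 0.431 -0.9   -0.064]
 [ 0.12   0.128 -0.984]]
```

View pics/set.png

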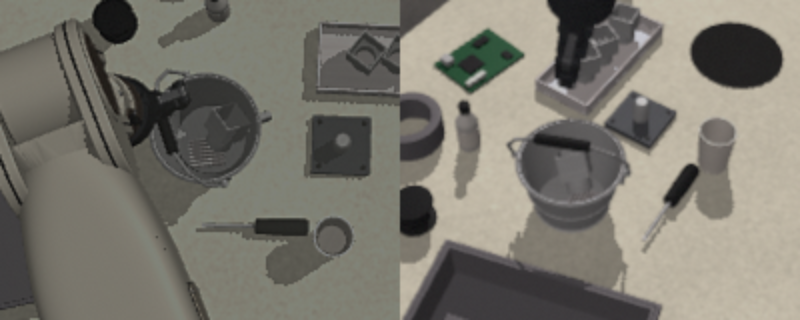

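play_rows --motion '[{"tx":0,"ty":0,"tz":-6,"spin":-0.119,"gripper":45},{"tx":0,"ty":0,"tz":-6,"spin":-0.119,"gripper":45},{"tx":0,"ty":0,"tz":-6,"spin":-0.119,"gripper":45},{"tx":0,"ty":0,"tz":-6,"spin":-0.119,"gripper":45},{"tx":0,"ty":0,"tz":-6,"spin":-0.119,"gripper":45},{"tx":0,"ty":0,"tz":-6,"spin":-0.119,"gripper":45},{"tx":0,"ty":0,"tz":-6,"spin":-0.119,"gripper":45},{"tx":0,"ty":0,"tz":-6,"spin":-0.119,"gripper":45},{"tx":0,"ty":0,"tz":-6,"spin":-0.119,"gripper":45},{"tx":0,"ty":0,"tz":-6,"spin":-0.119,"gripper":45},{"tx":0,"ty":0,"tz":-6,"spin":-0.119,"gripper":45},{"tx":0,"ty":0,"tz":-6,"spin":-0.119,"gripper":45},{"tx":0,"ty":0,"tz":-6,"spin":-0.119,"gripper":45},{"tx":0,"ty":0,"tz":-6,"spin":-0.119,"gripper":45},{"tx":0,"ty":0,"tz":-6,"spin":-0.119,"gripper":45}]'

```text
t: 37.88
ee_pos: [0.4551, 0.1905, 0.4411]
orientation: [0.438, 0.895, 0.004, 0.085]
contact_force: [0.5, 0.0, 0.2]
width: 0.0445
finger_force: 0.0
```

```bash
python3 st.py
python3 - <<'E'
from h import *
z=np.load("set.npz"); print("lug?",pix2w("top",244,208.5,z=.035)*1000, "depth",pix2w("top",244,208,z["d"][208,244])*1000)
p=robot.observe()["ee_pos"]*1000; rows([np.array([-370,640,440])-p])
p,d=snapshot("top"); X=cloud("top",d)
m=(abs(X[...,2]-.03)<.017)&(abs(X[...,0]-.506)<.13)&(abs(X[...,1]-.147)<.13); r=np.hypot(X[...,0]-.5064,X[...,1]-.147)
q=X[m&(r>.079)&(r<.11)]; print(len(q),q.mean(0) if len(q) else '',np.degrees(np.arctan2(q[:,1]-.147,q[:,0]-.5064)).mean().round(1))
E
```

```text
37.8833 [0.4551 0.1905 0.4411] r 0.4934 az 22.7 [ 0.474  0.144  0.378  1.696 -0.132  1.376]
[[-0.603  0.783  0.155]
 [ 0.784  0.617 -0.068]
 [-0.149  0.081 -0.986]]
lug? [540.00591652  58.95486846  35.        ] depth [539.89861783  58.69522684  43.60443571]
[ 849.8 -368.7 -157.6] norm 939.6
tool y az 38.2 tool z [ 0.155 -0.068 -0.986]
28 [0.5417935  0.06346815 0.03670644] -67.0
```

play_rows --motion '[{"tx":35.4,"ty":-15.4,"tz":-6.6,"spin":0,"gripper":45},{"tx":35.4,"ty":-15.4,"tz":-6.6,"spin":0,"gripper":45},{"tx":35.4,"ty":-15.4,"tz":-6.6,"spin":0,"gripper":45},{"tx":35.4,"ty":-15.4,"tz":-6.6,"spin":0,"gripper":45},{"tx":35.4,"ty":-15.4,"tz":-6.6,"spin":0,"gripper":45},{"tx":35.4,"ty":-15.4,"tz":-6.6,"spin":0,"gripper":45},{"tx":35.4,"ty":-15.4,"tz":-6.6,"spin":0,"gripper":45},{"tx":35.4,"ty":-15.4,"tz":-6.6,"spin":0,"gripper":45},{"tx":35.4,"ty":-15.4,"tz":-6.6,"spin":0,"gripper":45},{"tx":35.4,"ty":-15.4,"tz":-6.6,"spin":0,"gripper":45},{"tx":35.4,"ty":-15.4,"tz":-6.6,"spin":0,"gripper":45},{"tx":35.4,"ty":-15.4,"tz":-6.6,"spin":0,"gripper":45},{"tx":35.4,"ty":-15.4,"tz":-6.6,"spin":0,"gripper":45},{"tx":35.4,"ty":-15.4,"tz":-6.6,"spin":0,"gripper":45},{"tx":35.4,"ty":-15.4,"tz":-6.6,"spin":0,"gripper":45},{"tx":35.4,"ty":-15.4,"tz":-6.6,"spin":0,"gripper":45},{"tx":35.4,"ty":-15.4,"tz":-6.6,"spin":0,"gripper":45},{"tx":35.4,"ty":-15.4,"tz":-6.6,"spin":0,"gripper":45},{"tx":35.4,"ty":-15.4,"tz":-6.6,"spin":0,"gripper":45},{"tx":35.4,"ty":-15.4,"tz":-6.6,"spin":0,"gripper":45}]'

```text
t: 39.6
ee_pos: [-0.229, 0.5634, 0.4256]
orientation: [0.441, 0.894, 0.012, 0.08]
contact_force: [0.3, 2.4, -0.1]
width: 0.0452
finger_force: 0.0
```

```bash
python3 st.py
```

```text
39.6 [-0.229   0.5634  0.4256] r 0.6082 az 112.1 [ 2.013  0.663  1.129  2.146 -0.118  2.936]
[[-0.598  0.786  0.153]
 [ 0.79   0.611 -0.048]
 [-0.131  0.092 -0.987]]
```

play_rows --motion '[{"tx":40,"ty":7,"tz":0,"spin":0,"gripper":45},{"tx":40,"ty":7,"tz":0,"spin":0,"gripper":45},{"tx":40,"ty":7,"tz":0,"spin":0,"gripper":45},{"tx":40,"ty":7,"tz":0,"spin":0,"gripper":45},{"tx":40,"ty":7,"tz":0,"spin":0,"gripper":45},{"tx":40,"ty":7,"tz":0,"spin":0,"gripper":45},{"tx":40,"ty":7,"tz":0,"spin":0,"gripper":45},{"tx":40,"ty":7,"tz":0,"spin":0,"gripper":45},{"tx":40,"ty":7,"tz":0,"spin":0,"gripper":45},{"tx":40,"ty":7,"tz":0,"spin":0,"gripper":45}]'

```text
t: 40.43
ee_pos: [-0.2769, 0.6072, 0.3405]
orientation: [0.44, 0.892, 0.006, 0.108]
contact_force: [0.9, 0.0, -0.1]
width: 0.0449
finger_force: 0.0
```

```bash
python3 st.py
```

```text
40.4333 [-0.2769  0.6072  0.3405] r 0.6673 az 114.5 [ 2.058  0.866  1.274  2.149 -0.136  2.986]
[[-0.59   0.783  0.199]
 [ 0.785  0.613 -0.084]
 [-0.188  0.106 -0.976]]
```

Run:
```python
from h import *
a=np.radians(115); o=np.array([np.cos(a),np.sin(a),0])
rows([o*40,o*30+[0,0,26],[0,0,40]])
```

```text
[38.4  9.  -6.4] norm 40.0
[ 24.    9.5 -30.2] norm 39.7
[ -7.5   4.2 -39.1] norm 40.0
tool y az 38.1 tool z [ 0.199 -0.084 -0.976]
```

play_rows --motion '[{"tx":24,"ty":9.5,"tz":-30,"spin":0,"gripper":45},{"tx":24,"ty":9.5,"tz":-30,"spin":0,"gripper":45},{"tx":24,"ty":9.5,"tz":-30,"spin":0,"gripper":45},{"tx":24,"ty":9.5,"tz":-30,"spin":0,"gripper":45}]'

```text
t: 40.77
ee_pos: [-0.2694, 0.6012, 0.3882]
orientation: [0.438, 0.895, 0.031, 0.083]
contact_force: [0.4, 0.2, 0.3]
width: 0.0453
finger_force: 0.0
```

```bash
python3 st.py
```

```text
40.7667 [-0.2694  0.6012  0.3882] r 0.6588 az 114.1 [ 2.056  0.795  1.275  2.15  -0.147  2.975]
[[-0.602  0.779  0.175]
 [ 0.789  0.614 -0.018]
 [-0.121  0.127 -0.984]]
```

play_rows --motion '[{"tx":38,"ty":9,"tz":-6,"spin":0,"gripper":45},{"tx":38,"ty":9,"tz":-6,"spin":0,"gripper":45},{"tx":38,"ty":9,"tz":-6,"spin":0,"gripper":45},{"tx":38,"ty":9,"tz":-6,"spin":0,"gripper":45}]'

```text
t: 41.1
ee_pos: [-0.2747, 0.6034, 0.3707]
orientation: [0.438, 0.893, 0.029, 0.097]
contact_force: [0.0, -0.3, -0.4]
width: 0.045
finger_force: 0.0
```

```bash
python3 st.py
```

```text
41.1 [-0.2747  0.6034  0.3707] r 0.663 az 114.5 [ 2.067  0.822  1.275  2.149 -0.159  2.989]
[[-0.598  0.777  0.198]
 [ 0.788  0.615 -0.033]
 [-0.147  0.136 -0.98 ]]
```

play_rows --motion '[{"tx":-4,"ty":6,"tz":-39,"spin":0,"gripper":45},{"tx":-4,"ty":6,"tz":-39,"spin":0,"gripper":45},{"tx":-4,"ty":6,"tz":-39,"spin":0,"gripper":45},{"tx":-4,"ty":6,"tz":-39,"spin":0,"gripper":45},{"tx":-4,"ty":6,"tz":-39,"spin":0,"gripper":45},{"tx":-4,"ty":6,"tz":-39,"spin":0,"gripper":45},{"tx":-4,"ty":6,"tz":-39,"spin":0,"gripper":45},{"tx":-4,"ty":6,"tz":-39,"spin":0,"gripper":45},{"tx":-4,"ty":6,"tz":-39,"spin":0,"gripper":45},{"tx":-4,"ty":6,"tz":-39,"spin":0,"gripper":45},{"tx":-4,"ty":6,"tz":-39,"spin":0,"gripper":45},{"tx":-4,"ty":6,"tz":-39,"spin":0,"gripper":45}]'

```text
t: 42.1
ee_pos: [-0.1983, 0.53, 0.61]
orientation: [0.422, 0.894, 0.144, -0.048]
contact_force: [-0.9, -0.2, 0.1]
width: 0.0447
finger_force: 0.0
```

```bash
python3 st.py
```

```text
42.1 [-0.1983  0.53    0.61  ] r 0.5658 az 110.5 [ 2.01   0.437  1.275  2.149 -0.16   2.871]
[[-0.64   0.767  0.036]
 [ 0.74   0.603  0.298]
 [ 0.207  0.217 -0.954]]
```

play_rows --motion '[{"tx":0,"ty":0,"tz":0,"spin":-0.12,"gripper":45},{"tx":0,"ty":0,"tz":0,"spin":-0.12,"gripper":45},{"tx":0,"ty":0,"tz":0,"spin":-0.12,"gripper":45},{"tx":0,"ty":0,"tz":0,"spin":-0.12,"gripper":45}]'

```text
t: 42.43
ee_pos: [-0.1985, 0.5302, 0.6094]
orientation: [0.194, 0.969, 0.151, -0.011]
contact_force: [-0.4, 0.3, -0.6]
width: 0.045
finger_force: 0.0
```

```bash
python3 st.py
python3 - <<'E'
from h import *
a=np.radians(133);rows([np.array([-.87,-.5,0])*220,[0,0,40],[40*np.cos(a),40*np.sin(a),0]])
E
```

```text
42.4333 [-0.1985  0.5302  0.6094] r 0.5661 az 110.5 [ 2.011  0.437  1.275  2.149 -0.16   2.385]
[[-0.924  0.38   0.037]
 [ 0.373  0.879  0.297]
 [ 0.08   0.288 -0.954]]
[ 135.9 -169.4  -39.7] norm 220.8
[  3.2  11.5 -38.2] norm 40.0
[36.1 15.4  7.7] norm 40.0
tool y az 66.6 tool z [ 0.037  0.297 -0.954]
```

play_rows --motion '[{"tx":22.6,"ty":-28.2,"tz":-6.6,"spin":0,"gripper":45},{"tx":22.6,"ty":-28.2,"tz":-6.6,"spin":0,"gripper":45},{"tx":22.6,"ty":-28.2,"tz":-6.6,"spin":0,"gripper":45},{"tx":22.6,"ty":-28.2,"tz":-6.6,"spin":0,"gripper":45},{"tx":22.6,"ty":-28.2,"tz":-6.6,"spin":0,"gripper":45},{"tx":22.6,"ty":-28.2,"tz":-6.6,"spin":0,"gripper":45},{"tx":5,"ty":12,"tz":-38,"spin":0,"gripper":45},{"tx":5,"ty":12,"tz":-38,"spin":0,"gripper":45},{"tx":5,"ty":12,"tz":-38,"spin":0,"gripper":45},{"tx":5,"ty":12,"tz":-38,"spin":0,"gripper":45},{"tx":5,"ty":12,"tz":-38,"spin":0,"gripper":45},{"tx":5,"ty":12,"tz":-38,"spin":0,"gripper":45},{"tx":5,"ty":12,"tz":-38,"spin":0,"gripper":45},{"tx":5,"ty":12,"tz":-38,"spin":0,"gripper":45},{"tx":5,"ty":12,"tz":-38,"spin":0,"gripper":45}]'

```text
t: 43.68
ee_pos: [-0.292, 0.3645, 0.7216]
orientation: [0.178, 0.95, 0.23, -0.116]
contact_force: [-0.1, 1.6, -0.1]
width: 0.0451
finger_force: 0.0
```

```bash
python3 st.py
```

```text
43.6833 [-0.292   0.3645  0.7216] r 0.467 az 128.7 [ 2.411  0.204  1.236  2.149 -0.267  2.719]
[[-0.91   0.391 -0.138]
 [ 0.285  0.831  0.479]
 [ 0.302  0.396 -0.867]]
```

play_rows --motion '[{"tx":12,"ty":16,"tz":-34,"spin":0,"gripper":45},{"tx":12,"ty":16,"tz":-34,"spin":0,"gripper":45},{"tx":12,"ty":16,"tz":-34,"spin":0,"gripper":45},{"tx":12,"ty":16,"tz":-34,"spin":0,"gripper":45},{"tx":12,"ty":16,"tz":-34,"spin":0,"gripper":45},{"tx":12,"ty":16,"tz":-34,"spin":0,"gripper":45}]'

```text
t: 44.18
ee_pos: [-0.2406, 0.3304, 0.7858]
orientation: [0.169, 0.931, 0.279, -0.166]
contact_force: [-1.3, 0.4, -0.1]
width: 0.0451
finger_force: 0.0
```

```bash
python3 st.py
```

```text
44.1833 [-0.2406  0.3304  0.7858] r 0.4088 az 126.1 [ 2.397  0.09   1.275  2.149 -0.28   2.667]
[[-0.888  0.406 -0.216]
 [ 0.221  0.788  0.575]
 [ 0.403  0.463 -0.79 ]]
```

play_rows --motion '[{"tx":15,"ty":18,"tz":-32,"spin":0,"gripper":45},{"tx":15,"ty":18,"tz":-32,"spin":0,"gripper":45},{"tx":15,"ty":18,"tz":-32,"spin":0,"gripper":45},{"tx":0,"ty":0,"tz":0,"spin":0,"gripper":45}]'

```text
t: 44.52
ee_pos: [-0.2159, 0.3066, 0.8114]
orientation: [0.165, 0.92, 0.302, -0.187]
contact_force: [1.2, -1.4, 0.9]
width: 0.0447
finger_force: 0.0
```

```bash
python3 st.py
python3 - <<'E'
from h import *
p=robot.observe()["ee_pos"]*1000; rows([np.array([100,500,700])-p,[400,-350,-200]])
E
```

```text
44.5167 [-0.2159  0.3066  0.8114] r 0.375 az 125.2 [ 2.421  0.028  1.275  2.15  -0.308  2.668]
[[-0.876  0.417 -0.243]
 [ 0.191  0.763  0.618]
 [ 0.443  0.494 -0.748]]
[-289.   224.2  125.9] norm 386.8
[-505.9 -199.2 -163.9] norm 567.9
tool y az 61.4 tool z [-0.243  0.618 -0.748]
```

play_rows --motion '[{"tx":-28.9,"ty":22.4,"tz":12.6,"spin":0,"gripper":45},{"tx":-28.9,"ty":22.4,"tz":12.6,"spin":0,"gripper":45},{"tx":-28.9,"ty":22.4,"tz":12.6,"spin":0,"gripper":45},{"tx":-28.9,"ty":22.4,"tz":12.6,"spin":0,"gripper":45},{"tx":-28.9,"ty":22.4,"tz":12.6,"spin":0,"gripper":45},{"tx":-28.9,"ty":22.4,"tz":12.6,"spin":0,"gripper":45},{"tx":-28.9,"ty":22.4,"tz":12.6,"spin":0,"gripper":45},{"tx":-28.9,"ty":22.4,"tz":12.6,"spin":0,"gripper":45},{"tx":-28.9,"ty":22.4,"tz":12.6,"spin":0,"gripper":45},{"tx":-28.9,"ty":22.4,"tz":12.6,"spin":0,"gripper":45}]'

```text
t: 45.35
ee_pos: [0.0831, 0.4927, 0.7021]
orientation: [0.166, 0.922, 0.298, -0.183]
contact_force: [-0.8, 1.1, 0.1]
width: 0.045
finger_force: 0.0
```

```bash
python3 st.py
```

```text
45.35 [0.0831 0.4927 0.7021] r 0.4997 az 80.4 [1.122 0.039 0.795 1.792 0.501 1.619]
[[-0.878  0.416 -0.238]
 [ 0.197  0.767  0.611]
 [ 0.437  0.489 -0.755]]
```

play_rows --motion '[{"tx":-33.7,"ty":-13.3,"tz":-10.9,"spin":0,"gripper":45},{"tx":-33.7,"ty":-13.3,"tz":-10.9,"spin":0,"gripper":45},{"tx":-33.7,"ty":-13.3,"tz":-10.9,"spin":0,"gripper":45},{"tx":-33.7,"ty":-13.3,"tz":-10.9,"spin":0,"gripper":45},{"tx":-33.7,"ty":-13.3,"tz":-10.9,"spin":0,"gripper":45},{"tx":-33.7,"ty":-13.3,"tz":-10.9,"spin":0,"gripper":45},{"tx":-33.7,"ty":-13.3,"tz":-10.9,"spin":0,"gripper":45},{"tx":-33.7,"ty":-13.3,"tz":-10.9,"spin":0,"gripper":45},{"tx":-33.7,"ty":-13.3,"tz":-10.9,"spin":0,"gripper":45},{"tx":-33.7,"ty":-13.3,"tz":-10.9,"spin":0,"gripper":45},{"tx":-33.7,"ty":-13.3,"tz":-10.9,"spin":0,"gripper":45},{"tx":-33.7,"ty":-13.3,"tz":-10.9,"spin":0,"gripper":45},{"tx":-33.7,"ty":-13.3,"tz":-10.9,"spin":0,"gripper":45},{"tx":-33.7,"ty":-13.3,"tz":-10.9,"spin":0,"gripper":45},{"tx":-33.7,"ty":-13.3,"tz":-10.9,"spin":0,"gripper":45}]'

```text
t: 46.6
ee_pos: [0.4753, 0.1485, 0.4867]
orientation: [0.17, 0.922, 0.302, -0.173]
contact_force: [0.4, 0.6, -0.2]
width: 0.045
finger_force: 0.0
```

```bash
cat > lug.py <<'E'
from h import *
def sol():
    s=robot.observe(); M=Ro.from_quat(s["orientation"]).as_matrix()
    sp=np.arctan2(M[2,1],M[2,0]);  sp=(sp+np.pi/2)%np.pi-np.pi/2
    return s["ee_pos"]*1000,M,sp
if __name__=="__main__":
    p,M,sp=sol(); tz=M[:,2]; g=np.array([540.3,67,29])+5*tz
    print("spin",sp); rows([g-150*tz-p,150*tz],sp)
E
python3 st.py; python3 lug.py
```

```text
46.6 [0.4753 0.1485 0.4867] r 0.498 az 17.3 [-0.055  0.404  0.664  2.148  0.646  0.203]
[[-0.882  0.418 -0.216]
 [ 0.21   0.76   0.615]
 [ 0.421  0.498 -0.758]]
spin 0.8684947790106734
[-372.9   34.4  138. ] norm 399.1
[  0.  -0. 150.] norm 150.0
tool y az 19.3 tool z [-0.216  0.615 -0.758]
```

play_rows --motion '[{"tx":0,"ty":0,"tz":0,"spin":0.124,"gripper":45},{"tx":0,"ty":0,"tz":0,"spin":0.124,"gripper":45},{"tx":0,"ty":0,"tz":0,"spin":0.124,"gripper":45},{"tx":0,"ty":0,"tz":0,"spin":0.124,"gripper":45},{"tx":0,"ty":0,"tz":0,"spin":0.124,"gripper":45},{"tx":0,"ty":0,"tz":0,"spin":0.124,"gripper":45},{"tx":0,"ty":0,"tz":0,"spin":0.124,"gripper":45},{"tx":-36,"ty":3.4,"tz":13.8,"spin":0,"gripper":45},{"tx":-36,"ty":3.4,"tz":13.8,"spin":0,"gripper":45},{"tx":-36,"ty":3.4,"tz":13.8,"spin":0,"gripper":45},{"tx":-36,"ty":3.4,"tz":13.8,"spin":0,"gripper":45},{"tx":-36,"ty":3.4,"tz":13.8,"spin":0,"gripper":45},{"tx":-36,"ty":3.4,"tz":13.8,"spin":0,"gripper":45},{"tx":-36,"ty":3.4,"tz":13.8,"spin":0,"gripper":45},{"tx":-36,"ty":3.4,"tz":13.8,"spin":0,"gripper":45},{"tx":-36,"ty":3.4,"tz":13.8,"spin":0,"gripper":45},{"tx":0,"ty":0,"tz":0,"spin":0,"gripper":45}]'

```text
t: 48.02
ee_pos: [0.5558, 0.0024, 0.1733]
orientation: [0.544, 0.763, 0.198, -0.289]
contact_force: [-2.5, 0.9, -1.6]
width: 0.045
finger_force: 0.0
```

```bash
python3 st.py; python3 lug.py
python3 - <<'E'
from h import *
p,d=snapshot("top"); X=cloud("top",d); c=(.5064,.147)
r=np.hypot(X[...,0]-c[0],X[...,1]-c[1]); q=X[(r>.079)&(r<.105)&(abs(X[...,2]-.03)<.016)]
print(len(q),q.mean(0).round(4) if len(q) else '')
P=X.reshape(-1,3);P=P[(P[:,2]>.096)&(P[:,2]<.108)&(abs(P[:,0]-.506)<.12)&(abs(P[:,1]-.147)<.12)]
from scipy.optimize import least_squares
f=least_squares(lambda p:np.hypot(P[:,0]-p[0],P[:,1]-p[1])-.0765,[.506,.147],loss='soft_l1',f_scale=.002); print(f.x*1000,len(P))
E
```

```text
48.0167 [0.5558 0.0024 0.1733] r 0.5558 az 0.2 [-0.276  0.713  0.349  1.678  0.561  0.825]
[[-0.242  0.944 -0.224]
 [ 0.715  0.33   0.617]
 [ 0.656 -0.011 -0.755]]
spin -0.017052666382214587
[-44.9   7.5   7.2] norm 46.0
[  0.   0. 150.] norm 150.0
tool y az 20.0 tool z [-0.224  0.617 -0.755]
27 [0.5419 0.063  0.0386]
[506.11959659 145.70050154] 435
```

play_rows --motion '[{"tx":-22.5,"ty":3.8,"tz":3.5,"spin":0,"gripper":45},{"tx":-22.5,"ty":3.7,"tz":3.5,"spin":0,"gripper":45},{"tx":0,"ty":0,"tz":30,"spin":0,"gripper":45},{"tx":0,"ty":0,"tz":30,"spin":0,"gripper":45},{"tx":0,"ty":0,"tz":20,"spin":0,"gripper":45},{"tx":0,"ty":0,"tz":0,"spin":0,"gripper":45},{"tx":0,"ty":0,"tz":0,"spin":0,"gripper":45}]'

```text
t: 48.65
ee_pos: [0.5574, 0.0295, 0.0894]
orientation: [0.541, 0.766, 0.201, -0.283]
contact_force: [-0.0, -0.4, 1.6]
width: 0.0449
finger_force: 0.0
```

```bash
python3 st.py
python3 - <<'E'
from lug import *
p,M,sp=sol(); rows([np.array([540.2,66.2,29])+5*M[:,2]-p])
p2,d2=snapshot("side"); cv2.imwrite("pics/lug.png",cv2.resize(p2[150:280,170:330][...,::-1],(720,585)))
E
```

```text
48.65 [0.5574 0.0295 0.0894] r 0.5582 az 3.0 [-0.235  0.764  0.22   1.462  0.58   0.863]
[[-0.254  0.943 -0.216]
 [ 0.715  0.333  0.615]
 [ 0.652  0.002 -0.759]]
[-8.8 -4.1 77.1] norm 77.7
tool y az 19.5 tool z [-0.216  0.615 -0.759]
```

View pics/lug.png

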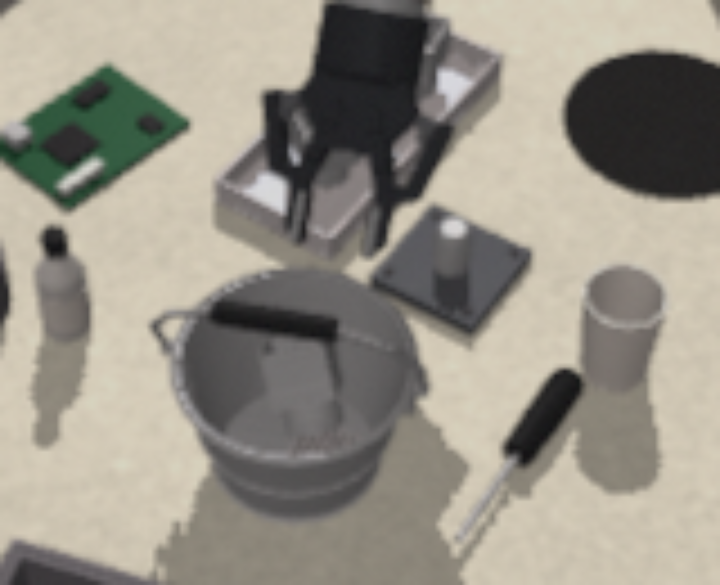

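play_rows --motion '[{"tx":-8,"ty":-4,"tz":12,"spin":0,"gripper":45},{"tx":0,"ty":0,"tz":25,"spin":0,"gripper":45},{"tx":0,"ty":0,"tz":20,"spin":0,"gripper":45},{"tx":0,"ty":0,"tz":12,"spin":0,"gripper":45},{"tx":0,"ty":0,"tz":5,"spin":0,"gripper":45},{"tx":0,"ty":0,"tz":0,"spin":0,"gripper":45},{"tx":0,"ty":0,"tz":0,"spin":0,"gripper":45}]'

```text
t: 49.28
ee_pos: [0.5415, 0.0661, 0.0283]
orientation: [0.542, 0.766, 0.202, -0.282]
contact_force: [-0.1, -0.4, 0.1]
width: 0.0451
finger_force: 0.0
```

Run:
```python
from lug import *
p,M,sp=sol(); print(p,robot.observe()["contact_force"]); rows([np.array([540.2,66.2,29])+5*M[:,2]-p])
```

```text
[541.53406708  66.1439511   28.28198189] [-0.11158345 -0.44862703  0.10759766]
[ 0.8 -1.2  4.8] norm 5.0
tool y az 19.3 tool z [-0.212  0.615 -0.76 ]
```

Well placed. I'll go the last 4 mm and close firmly.

play_rows --force 110 --motion '[{"tx":0,"ty":-1,"tz":4,"spin":0,"gripper":45},{"tx":0,"ty":0,"tz":0,"spin":0,"gripper":3},{"tx":0,"ty":0,"tz":0,"spin":0,"gripper":3},{"tx":0,"ty":0,"tz":0,"spin":0,"gripper":3},{"tx":0,"ty":0,"tz":0,"spin":0,"gripper":3},{"tx":0,"ty":0,"tz":0,"spin":0,"gripper":3},{"tx":0,"ty":0,"tz":0,"spin":0,"gripper":3}]'

```text
t: 49.87
ee_pos: [0.5384, 0.0685, 0.0243]
orientation: [0.542, 0.765, 0.202, -0.283]
contact_force: [-2.1, -2.8, 5.0]
width: 0.0099
finger_force: 108.4
```

Run:
```python
from lug import *
p,M,sp=sol(); print(p,robot.observe()["contact_force"]); rows([[0,0,20],np.array([430,300,300])-p])
```

```text
[538.44453706  68.49829752  24.30237235] [-2.1402998  -2.79753615  5.03291462]
[ 13.    0.  -15.2] norm 20.0
[372.6 -25.1 -43.7] norm 376.0
tool y az 19.3 tool z [-0.214  0.615 -0.759]
```

play_rows --motion '[{"tx":6.5,"ty":0,"tz":-7.6,"spin":0,"gripper":3},{"tx":13,"ty":0,"tz":-15.2,"spin":0,"gripper":3},{"tx":13,"ty":0,"tz":-15.2,"spin":0,"gripper":3},{"tx":6.5,"ty":0,"tz":-7.6,"spin":0,"gripper":3},{"tx":0,"ty":0,"tz":0,"spin":0,"gripper":3},{"tx":0,"ty":0,"tz":0,"spin":0,"gripper":3}]'

```text
t: 50.37
ee_pos: [0.5384, 0.0685, 0.0834]
orientation: [0.542, 0.766, 0.201, -0.282]
contact_force: [-0.6, 0.9, -6.4]
width: 0.0103
finger_force: 107.7
```

```bash
cat > tilt.py <<'E'
from lug import *
def prof():
    p2,d2=snapshot("side"); X=cloud("side",d2).reshape(-1,3); p,M,sp=sol()
    d=np.array([-.391,.921]); q=(X[:,:2]-p[:2]/1000)@d; w=(X[:,:2]-p[:2]/1000)@np.array([.921,.391])
    m=(abs(w)<.05)&(X[:,2]>.02)&(q<.3)&(q>-.02)
    for a in np.arange(0,.26,.02):
        k=m&(q>=a)&(q<a+.02)
        if k.sum(): print(int(a*1000),k.sum(),"z",(X[k,2].min()*1000).round(),(X[k,2].max()*1000).round(),end=" | ")
    s=robot.observe(); print("\n",s["t"],p.round(1),s["contact_force"].round(1),s["wrist_torque"].round(2),s["width"],s["finger_force"]); return p2
if __name__=="__main__": prof()
E
python3 tilt.py
```

```text
0 215 z 120.0 167.0 | 20 288 z 61.0 166.0 | 40 197 z 57.0 148.0 | 60 259 z 56.0 142.0 | 80 162 z 58.0 121.0 | 100 19 z 59.0 95.0 | 120 249 z 59.0 268.0 | 140 424 z 59.0 268.0 | 160 42 z 145.0 165.0 | 240 322 z 20.0 73.0 | 
 50.4167 [537.8  68.6  82.7] [-0.3  0.4 -5.2] [-1.74 -0.6   0.02] 0.010473256034138567 107.70334482192993
```

play_rows --motion '[{"tx":10,"ty":0,"tz":-11.5,"spin":0,"gripper":3},{"tx":19,"ty":0,"tz":-22,"spin":0,"gripper":3},{"tx":19,"ty":0,"tz":-22,"spin":0,"gripper":3},{"tx":19,"ty":0,"tz":-22,"spin":0,"gripper":3},{"tx":19,"ty":0,"tz":-22,"spin":0,"gripper":3},{"tx":19,"ty":0,"tz":-22,"spin":0,"gripper":3},{"tx":19,"ty":0,"tz":-22,"spin":0,"gripper":3},{"tx":10,"ty":0,"tz":-11.5,"spin":0,"gripper":3},{"tx":0,"ty":0,"tz":0,"spin":0,"gripper":3}]'

```text
t: 51.17
ee_pos: [0.5385, 0.0693, 0.2911]
orientation: [0.542, 0.766, 0.203, -0.281]
contact_force: [0.3, -1.0, -5.0]
width: 0.01
finger_force: 108.0
```

```bash
python3 st.py
python3 - <<'E'
from lug import *
p,M,sp=sol(); rows([np.array([418,335,290])-p])
E
```

```text
51.1667 [0.5385 0.0693 0.2911] r 0.543 az 7.3 [-0.179  0.557  0.396  1.805  0.603  0.927]
[[-0.256  0.944 -0.211]
 [ 0.716  0.331  0.615]
 [ 0.65   0.006 -0.76 ]]
[220.3 -25.7 189.6] norm 291.8
tool y az 19.3 tool z [-0.211  0.615 -0.76 ]
```

play_rows --motion '[{"tx":9,"ty":-1,"tz":8,"spin":0,"gripper":3},{"tx":18,"ty":-2.1,"tz":15.5,"spin":0,"gripper":3},{"tx":18,"ty":-2.1,"tz":15.5,"spin":0,"gripper":3},{"tx":18,"ty":-2.1,"tz":15.5,"spin":0,"gripper":3},{"tx":18,"ty":-2.1,"tz":15.5,"spin":0,"gripper":3},{"tx":18,"ty":-2.1,"tz":15.5,"spin":0,"gripper":3},{"tx":18,"ty":-2.1,"tz":15.5,"spin":0,"gripper":3},{"tx":18,"ty":-2.1,"tz":15.5,"spin":0,"gripper":3},{"tx":18,"ty":-2.1,"tz":15.5,"spin":0,"gripper":3},{"tx":18,"ty":-2.1,"tz":15.5,"spin":0,"gripper":3},{"tx":18,"ty":-2.1,"tz":15.5,"spin":0,"gripper":3},{"tx":18,"ty":-2.1,"tz":15.5,"spin":0,"gripper":3},{"tx":13,"ty":-1.6,"tz":11,"spin":0,"gripper":3},{"tx":0,"ty":0,"tz":0,"spin":0,"gripper":3},{"tx":0,"ty":0,"tz":0,"spin":0,"gripper":3}]'

```text
t: 52.42
ee_pos: [0.4151, 0.3346, 0.2851]
orientation: [0.542, 0.766, 0.199, -0.284]
contact_force: [-0.6, 0.7, -5.1]
width: 0.0104
finger_force: 108.2
```

```bash
python3 st.py; python3 tilt.py
```

```text
52.4167 [0.4151 0.3346 0.2851] r 0.5331 az 38.9 [ 0.318  0.268 -0.038  1.288  0.707  1.542]
[[-0.251  0.943 -0.22 ]
 [ 0.717  0.333  0.612]
 [ 0.65  -0.004 -0.76 ]]
0 411 z 318.0 369.0 | 20 760 z 260.0 367.0 | 40 293 z 259.0 347.0 | 60 390 z 258.0 344.0 | 80 491 z 258.0 321.0 | 100 174 z 260.0 290.0 | 120 312 z 260.0 468.0 | 140 846 z 21.0 468.0 | 160 394 z 20.0 368.0 | 
 52.4667 [415.8 334.2 285.5] [-0.8 -0.1 -5.3] [-1.68 -0.64 -0.05] 0.01006367443339057 108.23120713233948
```

play_rows --force 45 --motion '[{"tx":0,"ty":0,"tz":0,"spin":0,"gripper":3},{"tx":0,"ty":0,"tz":0,"spin":0,"gripper":3},{"tx":0,"ty":0,"tz":0,"spin":0,"gripper":3}]'

```text
t: 52.72
ee_pos: [0.4176, 0.334, 0.2875]
orientation: [0.543, 0.765, 0.201, -0.283]
contact_force: [-0.1, -0.7, -4.8]
width: 0.0102
finger_force: 108.2
```

play_rows --force 28 --motion '[{"tx":0,"ty":0,"tz":0,"spin":0,"gripper":3},{"tx":0,"ty":0,"tz":0,"spin":0,"gripper":3},{"tx":0,"ty":0,"tz":0,"spin":0,"gripper":3},{"tx":0,"ty":0,"tz":0,"spin":0,"gripper":3}]'

```text
t: 53.05
ee_pos: [0.4173, 0.3346, 0.2882]
orientation: [0.542, 0.765, 0.202, -0.283]
contact_force: [-0.6, 0.6, -5.8]
width: 0.0103
finger_force: 108.2
```

```bash
python3 tilt.py
```

```text
0 451 z 319.0 372.0 | 20 726 z 263.0 370.0 | 40 287 z 262.0 350.0 | 60 419 z 263.0 347.0 | 80 457 z 263.0 325.0 | 100 160 z 262.0 299.0 | 120 371 z 263.0 471.0 | 140 825 z 20.0 471.0 | 160 378 z 20.0 371.0 | 
 53.1 [417.2 334.6 288.2] [ 0.  -0.9 -5.6] [-1.68 -0.58 -0.03] 0.010547192905669609 108.23168992996216
```

play_rows --force 40 --motion '[{"tx":0,"ty":0,"tz":0,"spin":0,"gripper":5},{"tx":0,"ty":0,"tz":0,"spin":0,"gripper":5},{"tx":0,"ty":0,"tz":0,"spin":0,"gripper":5}]'

```text
t: 53.35
ee_pos: [0.4171, 0.3348, 0.2882]
orientation: [0.542, 0.765, 0.202, -0.283]
contact_force: [-0.5, 0.5, -6.0]
width: 0.0102
finger_force: 108.2
```

```bash
python3 tilt.py
```

```text
0 444 z 318.0 372.0 | 20 729 z 265.0 370.0 | 40 298 z 263.0 350.0 | 60 416 z 262.0 346.0 | 80 455 z 263.0 322.0 | 100 168 z 263.0 301.0 | 120 365 z 264.0 471.0 | 140 828 z 21.0 471.0 | 160 384 z 20.0 371.0 | 
 53.4 [417.1 334.8 288.2] [ 0.6  0.2 -5.6] [-1.67 -0.59 -0.  ] 0.01033892111717698 108.23152184486389
```

play_rows --force 20 --motion '[{"tx":0,"ty":0,"tz":0,"spin":0,"gripper":9.5},{"tx":0,"ty":0,"tz":0,"spin":0,"gripper":9.5}]'

```text
t: 53.57
ee_pos: [0.4172, 0.3347, 0.2882]
orientation: [0.542, 0.765, 0.202, -0.283]
contact_force: [-0.1, 0.1, -4.8]
width: 0.0101
finger_force: 108.2
```

play_rows --force 20 --motion '[{"tx":0,"ty":0,"tz":0,"spin":0,"gripper":10.3},{"tx":0,"ty":0,"tz":0,"spin":0,"gripper":10.3}]'

```text
t: 53.73
ee_pos: [0.4172, 0.3347, 0.2882]
orientation: [0.542, 0.765, 0.202, -0.283]
contact_force: [0.4, -0.5, -5.2]
width: 0.0106
finger_force: 91.6
```

play_rows --force 20 --motion '[{"tx":0,"ty":0,"tz":0,"spin":0,"gripper":10.8},{"tx":0,"ty":0,"tz":0,"spin":0,"gripper":10.8}]'

```text
t: 53.9
ee_pos: [0.4172, 0.3347, 0.2882]
orientation: [0.542, 0.765, 0.202, -0.283]
contact_force: [0.3, -0.3, -5.5]
width: 0.0107
finger_force: 64.8
```

play_rows --motion '[{"tx":0,"ty":0,"tz":0,"spin":0,"gripper":11.2},{"tx":0,"ty":0,"tz":0,"spin":0,"gripper":11.2},{"tx":0,"ty":0,"tz":0,"spin":0,"gripper":11.2}]'

```text
t: 54.15
ee_pos: [0.4172, 0.3348, 0.2883]
orientation: [0.542, 0.765, 0.202, -0.283]
contact_force: [0.6, 0.2, -4.7]
width: 0.0115
finger_force: 42.4
```

play_rows --motion '[{"tx":0,"ty":0,"tz":0,"spin":0,"gripper":11.5},{"tx":0,"ty":0,"tz":0,"spin":0,"gripper":11.5},{"tx":0,"ty":0,"tz":0,"spin":0,"gripper":11.5}]'

```text
t: 54.4
ee_pos: [0.4169, 0.3348, 0.2881]
orientation: [0.542, 0.765, 0.201, -0.283]
contact_force: [-1.2, 2.0, -7.1]
width: 0.0119
finger_force: 23.2
```

```bash
python3 tilt.py
```

```text
0 390 z 143.0 307.0 | 20 586 z 142.0 282.0 | 40 745 z 143.0 291.0 | 60 611 z 143.0 301.0 | 80 326 z 145.0 278.0 | 100 225 z 145.0 175.0 | 140 39 z 21.0 71.0 | 160 299 z 20.0 72.0 | 180 244 z 190.0 207.0 | 200 82 z 190.0 206.0 | 
 54.45 [417.1 334.6 287.8] [-0.4 -0.5 -7.8] [-1.74 -0.74 -0.01] 0.011649315499033816 22.469731271266937
```

play_rows --motion '[{"tx":0,"ty":0,"tz":0,"spin":0,"gripper":11.4},{"tx":0,"ty":0,"tz":0,"spin":0,"gripper":11.4},{"tx":0,"ty":0,"tz":0,"spin":0,"gripper":11.4},{"tx":0,"ty":0,"tz":0,"spin":0,"gripper":11.4}]'

```text
t: 54.78
ee_pos: [0.4173, 0.335, 0.2887]
orientation: [0.542, 0.765, 0.202, -0.283]
contact_force: [0.1, -0.1, -3.0]
width: 0.0118
finger_force: 22.6
```

Run:
```python
from tilt import *
p2=prof(); p=snapshot("top")[0]
cv2.imwrite("pics/tip.png",cv2.resize(np.hstack([p2[120:380,100:360],p[120:380,50:310]])[...,::-1],(800,400)))
```

```text
0 685 z 92.0 305.0 | 20 600 z 23.0 255.0 | 40 444 z 24.0 251.0 | 60 98 z 35.0 92.0 | 80 218 z 79.0 99.0 | 140 69 z 20.0 72.0 | 160 293 z 20.0 73.0 | 
 54.8333 [417.3 335.1 288.8] [-0.1 -0.  -3.7] [-0.91 -0.28  0.01] 0.011596664966931507 22.421995103359222
```

View pics/tip.png

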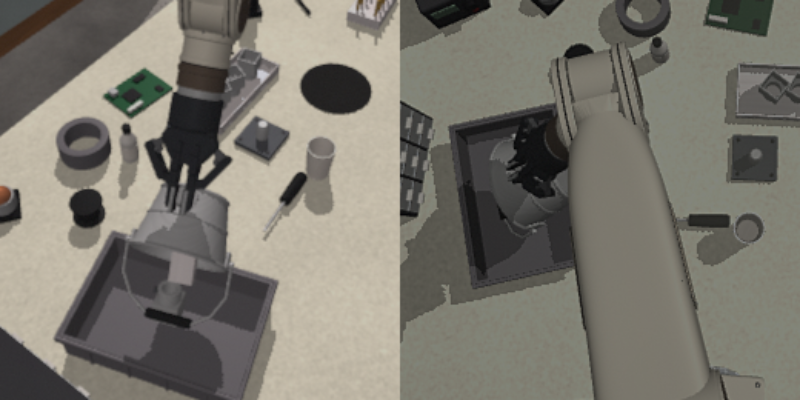

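The pail has swung past 100° and is empty: the load reading fell to 3.7 N, and the heat sink and nozzle are dropping into the tote. To bring the pail back up, I'll hook its rim on the tote's inner wall and pull, so it turns back in the loose pinch.

play_rows --motion '[{"tx":-6.5,"ty":0,"tz":7.6,"spin":0,"gripper":11.4},{"tx":-6.5,"ty":0,"tz":7.6,"spin":0,"gripper":11.4},{"tx":-6.5,"ty":0,"tz":7.6,"spin":0,"gripper":11.4},{"tx":-6.5,"ty":0,"tz":7.6,"spin":0,"gripper":11.4},{"tx":-7.6,"ty":0.6,"tz":-6.5,"spin":0,"gripper":11.4},{"tx":-7.6,"ty":0.6,"tz":-6.5,"spin":0,"gripper":11.4},{"tx":-7.6,"ty":0.6,"tz":-6.5,"spin":0,"gripper":11.4},{"tx":-7.6,"ty":0.6,"tz":-6.5,"spin":0,"gripper":11.4},{"tx":-7.6,"ty":0.6,"tz":-6.5,"spin":0,"gripper":11.4},{"tx":-7.6,"ty":0.6,"tz":-6.5,"spin":0,"gripper":11.4},{"tx":0,"ty":0,"tz":0,"spin":0,"gripper":11.4}]'

```text
t: 55.8
ee_pos: [0.4408, 0.2786, 0.247]
orientation: [0.543, 0.764, 0.201, -0.284]
contact_force: [0.8, -0.3, -1.6]
width: 0.0114
finger_force: 20.2
```

```bash
python3 tilt.py
```

```text
0 667 z 39.0 265.0 | 20 733 z 20.0 219.0 | 40 269 z 79.0 220.0 | 60 63 z 199.0 222.0 | 80 36 z 39.0 46.0 | 100 79 z 21.0 47.0 | 120 75 z 20.0 109.0 | 140 372 z 21.0 111.0 | 160 136 z 21.0 68.0 | 200 55 z 21.0 72.0 | 220 312 z 20.0 72.0 | 
 55.85 [440.5 279.  247.1] [-1.1 -0.2 -2.5] [-0.88 -0.21  0.06] 0.01151089109314944 20.17828792333603
```

play_rows --motion '[{"tx":-6.5,"ty":0,"tz":7.6,"spin":0,"gripper":11.4},{"tx":-3.2,"ty":0,"tz":3.8,"spin":0,"gripper":11.4},{"tx":-7.6,"ty":0.6,"tz":-6.5,"spin":0,"gripper":11.4},{"tx":-7.6,"ty":0.6,"tz":-6.5,"spin":0,"gripper":11.4},{"tx":-7.6,"ty":0.6,"tz":-6.5,"spin":0,"gripper":11.4},{"tx":-7.6,"ty":0.6,"tz":-6.5,"spin":0,"gripper":11.4},{"tx":-7.6,"ty":0.6,"tz":-6.5,"spin":0,"gripper":11.4},{"tx":0,"ty":0,"tz":0,"spin":0,"gripper":11.4}]'

```text
t: 56.52
ee_pos: [0.4613, 0.2312, 0.2328]
orientation: [0.543, 0.765, 0.202, -0.282]
contact_force: [0.1, -0.6, -1.1]
width: 0.0118
finger_force: 19.3
```

```bash
python3 tilt.py
```

```text
0 520 z 73.0 249.0 | 20 446 z 73.0 214.0 | 40 469 z 69.0 220.0 | 60 536 z 20.0 228.0 | 80 160 z 20.0 94.0 | 120 3 z 40.0 45.0 | 140 82 z 22.0 47.0 | 160 220 z 20.0 139.0 | 180 299 z 21.0 141.0 | 200 199 z 20.0 69.0 | 220 39 z 21.0 46.0 | 
 56.5667 [461.  231.9 232.9] [-0.4 -0.4 -0.8] [-0.8  -0.21  0.09] 0.011355044042251678 19.233586192131042
```

play_rows --motion '[{"tx":-6.5,"ty":0,"tz":7.6,"spin":0,"gripper":11.4},{"tx":-6.5,"ty":0,"tz":7.6,"spin":0,"gripper":11.4},{"tx":-6.5,"ty":0,"tz":7.6,"spin":0,"gripper":11.4},{"tx":-6.5,"ty":0,"tz":7.6,"spin":0,"gripper":11.4},{"tx":-6.5,"ty":0,"tz":7.6,"spin":0,"gripper":11.4},{"tx":0,"ty":0,"tz":0,"spin":0,"gripper":11.4}]'

```text
t: 57.07
ee_pos: [0.4665, 0.2319, 0.1939]
orientation: [0.543, 0.764, 0.21, -0.278]
contact_force: [1.2, -29.7, 46.7]
width: 0.0115
finger_force: 70.6
```

```bash
python3 tilt.py
```

```text
0 610 z 56.0 212.0 | 20 332 z 59.0 203.0 | 40 317 z 61.0 221.0 | 60 307 z 64.0 224.0 | 80 239 z 22.0 99.0 | 100 249 z 72.0 100.0 | 120 42 z 45.0 87.0 | 140 69 z 25.0 48.0 | 160 124 z 21.0 47.0 | 180 300 z 21.0 179.0 | 200 307 z 21.0 176.0 | 220 59 z 21.0 68.0 | 
 57.1167 [466.3 231.9 193.3] [  1.  -25.7  40.2] [0.3  1.98 1.47] 0.011536284532442369 66.87668343764926
```

play_rows --motion '[{"tx":6.5,"ty":0,"tz":-7.6,"spin":0,"gripper":11.4},{"tx":0,"ty":0,"tz":0,"spin":0,"gripper":11.4}]'

```text
t: 57.28
ee_pos: [0.4615, 0.2327, 0.1952]
orientation: [0.542, 0.766, 0.203, -0.28]
contact_force: [0.2, -0.1, -4.2]
width: 0.0114
finger_force: 38.2
```

Run:
```python
from tilt import *
p2=prof(); cv2.imwrite("pics/jam.png",cv2.resize(p2[130:330,130:330][...,::-1],(600,600)))
```

```text
0 611 z 58.0 213.0 | 20 329 z 58.0 205.0 | 40 333 z 63.0 224.0 | 60 299 z 64.0 224.0 | 80 237 z 21.0 102.0 | 100 244 z 75.0 106.0 | 120 59 z 40.0 97.0 | 140 87 z 22.0 47.0 | 160 126 z 20.0 66.0 | 180 291 z 21.0 180.0 | 200 321 z 20.0 181.0 | 220 32 z 20.0 45.0 | 
 57.3333 [461.5 232.9 194.6] [  2.5 -10.6  14. ] [-0.87 -0.04  0.18] 0.011453627150218474 41.7541160993278
```

View pics/jam.png

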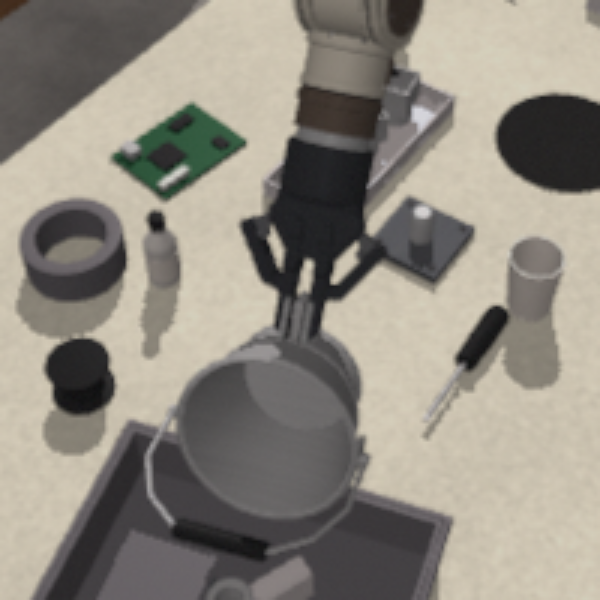

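play_rows --force 100 --motion '[{"tx":0,"ty":0,"tz":0,"spin":0,"gripper":8},{"tx":0,"ty":0,"tz":0,"spin":0,"gripper":8},{"tx":6.5,"ty":0,"tz":-7.6,"spin":0,"gripper":8},{"tx":13,"ty":0,"tz":-15,"spin":0,"gripper":8},{"tx":16,"ty":0,"tz":-19,"spin":0,"gripper":8},{"tx":16,"ty":0,"tz":-19,"spin":0,"gripper":8},{"tx":16,"ty":0,"tz":-19,"spin":0,"gripper":8},{"tx":16,"ty":0,"tz":-19,"spin":0,"gripper":8},{"tx":6.5,"ty":0,"tz":-7.6,"spin":0,"gripper":8},{"tx":0,"ty":0,"tz":0,"spin":0,"gripper":8}]'

```text
t: 58.17
ee_pos: [0.4604, 0.2331, 0.3331]
orientation: [0.541, 0.766, 0.202, -0.282]
contact_force: [0.6, 0.5, -3.6]
width: 0.0109
finger_force: 105.4
```

```bash
python3 tilt.py
python3 - <<'E'
from lug import *
p,M,sp=sol(); rows([np.array([447.5,-273.4,p[2]])-p])
E
```

```text
0 759 z 197.0 350.0 | 20 346 z 197.0 342.0 | 40 336 z 201.0 362.0 | 60 646 z 20.0 362.0 | 80 349 z 20.0 240.0 | 100 276 z 211.0 244.0 | 120 76 z 40.0 232.0 | 140 89 z 22.0 47.0 | 160 122 z 21.0 66.0 | 180 309 z 21.0 317.0 | 200 355 z 20.0 316.0 | 220 36 z 21.0 48.0 | 
 58.2167 [459.9 232.7 331.3] [ 0.1  0.5 -3.9] [-1.24 -0.36  0.06] 0.010696892123019114 105.4115055128932
[-359.1 -180.  -308.1] norm 506.3
tool y az 19.4 tool z [-0.215  0.614 -0.759]
```

play_rows --motion '[{"tx":-14,"ty":-7,"tz":-12,"spin":0,"gripper":8},{"tx":-24.6,"ty":-12.3,"tz":-21.1,"spin":0,"gripper":8},{"tx":-24.6,"ty":-12.3,"tz":-21.1,"spin":0,"gripper":8},{"tx":-24.6,"ty":-12.3,"tz":-21.1,"spin":0,"gripper":8},{"tx":-24.6,"ty":-12.3,"tz":-21.1,"spin":0,"gripper":8},{"tx":-24.6,"ty":-12.3,"tz":-21.1,"spin":0,"gripper":8},{"tx":-24.6,"ty":-12.3,"tz":-21.1,"spin":0,"gripper":8},{"tx":-24.6,"ty":-12.3,"tz":-21.1,"spin":0,"gripper":8},{"tx":-24.6,"ty":-12.3,"tz":-21.1,"spin":0,"gripper":8},{"tx":-24.6,"ty":-12.3,"tz":-21.1,"spin":0,"gripper":8},{"tx":-24.6,"ty":-12.3,"tz":-21.1,"spin":0,"gripper":8},{"tx":-24.6,"ty":-12.3,"tz":-21.1,"spin":0,"gripper":8},{"tx":-24.6,"ty":-12.3,"tz":-21.1,"spin":0,"gripper":8},{"tx":-24.6,"ty":-12.3,"tz":-21.1,"spin":0,"gripper":8},{"tx":-24.6,"ty":-12.3,"tz":-21.1,"spin":0,"gripper":8},{"tx":0,"ty":0,"tz":0,"spin":0,"gripper":8}]'

```text
t: 59.55
ee_pos: [0.4326, -0.2604, 0.3006]
orientation: [0.549, 0.765, 0.201, -0.269]
contact_force: [-0.2, 0.0, -3.9]
width: 0.0105
finger_force: 105.8
```

```bash
python3 st.py; python3 tilt.py
python3 - <<'E'
from lug import *
p,M,sp=sol(); rows([np.array([447.5,-273.4,165])-p])
E
```

```text
59.55 [ 0.4326 -0.2604  0.3006] r 0.5049 az -31.0 [-0.728  0.708  0.667  2.143  0.329  0.412]
[[-0.251  0.949 -0.191]
 [ 0.732  0.316  0.603]
 [ 0.633  0.012 -0.774]]
0 472 z 163.0 640.0 | 20 122 z 164.0 292.0 | 40 142 z 167.0 327.0 | 60 167 z 172.0 327.0 | 80 80 z 176.0 208.0 | 100 44 z 177.0 211.0 | 120 54 z 179.0 650.0 | 140 188 z 549.0 666.0 | 160 302 z 261.0 669.0 | 180 524 z 21.0 669.0 | 200 171 z 30.0 642.0 | 220 57 z 22.0 78.0 | 240 140 z 20.0 81.0 | 
 59.6 [ 433.5 -258.   302.1] [-0.4  0.4 -3.4] [-1.07 -0.37 -0.05] 0.010791209868335703 105.76707914471626
[-101.8    6.6   93.9] norm 138.7
tool y az 18.4 tool z [-0.191  0.605 -0.773]
```

play_rows --motion '[{"tx":-20.4,"ty":1.3,"tz":18.8,"spin":0,"gripper":8},{"tx":-20.4,"ty":1.3,"tz":18.8,"spin":0,"gripper":8},{"tx":-20.4,"ty":1.3,"tz":18.8,"spin":0,"gripper":8},{"tx":-20.4,"ty":1.3,"tz":18.8,"spin":0,"gripper":8},{"tx":-20.4,"ty":1.3,"tz":18.8,"spin":0,"gripper":8},{"tx":0,"ty":0,"tz":0,"spin":0,"gripper":8},{"tx":0,"ty":0,"tz":0,"spin":0,"gripper":8}]'

```text
t: 60.18
ee_pos: [0.4482, -0.2697, 0.1676]
orientation: [0.547, 0.766, 0.202, -0.271]
contact_force: [-0.3, -0.2, -2.4]
width: 0.0105
finger_force: 105.6
```

```bash
python3 st.py; python3 tilt.py
python3 - <<'E'
from lug import *
d=np.array([-.391,.921,0]); C=np.array([450.6,-280.8,0]); p,M,sp=sol()
th=np.radians([60,45,30,15,0]); W=[C+d*(55-142*np.cos(t)+28*np.sin(t))+[0,0,142*np.sin(t)+28*np.cos(t)+3] for t in th]
print(np.round(W,1)); rows([W[0]-p]+[W[i+1]-W[i] for i in range(4)])
E
```

```text
60.1833 [ 0.4482 -0.2697  0.1676] r 0.5231 az -31.0 [-0.723  0.804  0.501  1.883  0.331  0.41 ]
[[-0.256  0.947 -0.194]
 [ 0.729  0.321  0.605]
 [ 0.635  0.013 -0.772]]
0 423 z 32.0 577.0 | 20 110 z 30.0 167.0 | 40 110 z 33.0 190.0 | 60 165 z 35.0 195.0 | 80 104 z 42.0 74.0 | 100 119 z 46.0 597.0 | 120 125 z 54.0 631.0 | 140 222 z 509.0 637.0 | 160 314 z 491.0 637.0 | 180 340 z 121.0 631.0 | 200 260 z 21.0 614.0 | 220 52 z 37.0 82.0 | 240 75 z 21.0 81.0 | 
 60.2333 [ 448.8 -270.4  169.5] [ 0.4  0.4 -3.2] [-1.14 -0.36 -0.03] 0.01059654249857574 105.58094289153814
[[ 447.4 -273.2  140. ]
 [ 460.6 -304.4  123.2]
 [ 471.7 -330.5   98.2]
 [ 479.9 -349.8   66.8]
 [ 484.6 -360.9   31. ]]
[-20.3  -2.7  21.4] norm 29.7
[-36.8   2.3  -8.4] norm 37.8
[-37.7   1.7   1.4] norm 37.8
[-36.1   1.1  11.1] norm 37.8
[-32.    0.4  20.1] norm 37.8
tool y az 18.7 tool z [-0.192  0.603 -0.774]
```

play_rows --motion '[{"tx":-10,"ty":-1.3,"tz":10.7,"spin":0,"gripper":8},{"tx":-7,"ty":-1,"tz":7.5,"spin":0,"gripper":8},{"tx":-3.5,"ty":-0.4,"tz":3.6,"spin":0,"gripper":8},{"tx":0,"ty":0,"tz":0,"spin":0,"gripper":11},{"tx":0,"ty":0,"tz":0,"spin":0,"gripper":11.2}]'

```text
t: 60.65
ee_pos: [0.4475, -0.2745, 0.1403]
orientation: [0.547, 0.767, 0.201, -0.267]
contact_force: [0.5, 0.2, -2.9]
width: 0.0114
finger_force: 54.4
```

play_rows --motion '[{"tx":-12.3,"ty":0.8,"tz":-2.4,"spin":0,"gripper":11.2},{"tx":-12.3,"ty":0.8,"tz":-2.4,"spin":0,"gripper":11.2},{"tx":-12.3,"ty":0.8,"tz":-2.4,"spin":0,"gripper":11.2},{"tx":0,"ty":0,"tz":0,"spin":0,"gripper":11.2}]'

```text
t: 60.98
ee_pos: [0.4608, -0.3066, 0.13]
orientation: [0.549, 0.767, 0.202, -0.265]
contact_force: [-2.8, -6.9, 28.8]
width: 0.0115
finger_force: 69.8
```

```bash
python3 tilt.py
```

```text
0 367 z 33.0 546.0 | 20 259 z 20.0 137.0 | 40 91 z 20.0 172.0 | 60 87 z 20.0 172.0 | 80 41 z 20.0 59.0 | 100 32 z 37.0 560.0 | 120 147 z 31.0 598.0 | 140 233 z 37.0 601.0 | 160 259 z 466.0 600.0 | 180 294 z 121.0 595.0 | 200 381 z 122.0 584.0 | 220 29 z 434.0 565.0 | 240 154 z 22.0 81.0 | 
 61.0333 [ 460.7 -306.5  130.1] [-3.  -6.7 28.4] [1.96 1.76 0.71] 0.011579790915851557 69.62986171245575
```

play_rows --motion '[{"tx":0,"ty":0,"tz":0,"spin":0,"gripper":11.5},{"tx":0,"ty":0,"tz":0,"spin":0,"gripper":11.6},{"tx":0,"ty":0,"tz":0,"spin":0,"gripper":11.6}]'

```text
t: 61.28
ee_pos: [0.4607, -0.3062, 0.1303]
orientation: [0.548, 0.767, 0.202, -0.265]
contact_force: [-0.3, -7.6, 26.6]
width: 0.0115
finger_force: 45.5
```

```bash
python3 tilt.py
```

```text
0 351 z 35.0 546.0 | 20 269 z 20.0 141.0 | 40 100 z 20.0 172.0 | 60 79 z 21.0 172.0 | 80 50 z 20.0 58.0 | 100 27 z 38.0 569.0 | 120 146 z 32.0 598.0 | 140 233 z 34.0 601.0 | 160 260 z 466.0 603.0 | 180 288 z 122.0 597.0 | 200 374 z 123.0 586.0 | 220 40 z 435.0 565.0 | 240 159 z 20.0 80.0 | 
 61.3333 [ 460.7 -306.2  130.3] [-1.5 -6.9 26.2] [1.73 1.7  0.7 ] 0.011845332786183946 45.507515743374825
```

Run:
```python
from lug import *
d=np.array([-.391,.921,0]); rows([[0,0,23],d*30])
```

```text
[ 14.4   0.4 -17.9] norm 23.0
[23.3 -2.4 18.7] norm 30.0
tool y az 18.5 tool z [-0.185  0.6   -0.779]
```

play_rows --motion '[{"tx":7.2,"ty":0,"tz":-9,"spin":0,"gripper":11.2},{"tx":7.2,"ty":0,"tz":-9,"spin":0,"gripper":11.2},{"tx":0,"ty":0,"tz":0,"spin":0,"gripper":11.2}]'

```text
t: 61.58
ee_pos: [0.4611, -0.3059, 0.1477]
orientation: [0.547, 0.768, 0.201, -0.265]
contact_force: [0.4, -0.0, -3.2]
width: 0.0116
finger_force: 26.7
```

Run:
```python
from tilt import *
p2=prof(); cv2.imwrite("pics/mat.png",cv2.resize(p2[60:230,230:430][...,::-1],(700,595)))
```

```text
0 393 z 45.0 553.0 | 20 311 z 20.0 549.0 | 40 147 z 20.0 188.0 | 60 125 z 27.0 187.0 | 80 66 z 33.0 74.0 | 100 27 z 50.0 557.0 | 120 119 z 46.0 598.0 | 140 212 z 49.0 606.0 | 160 245 z 474.0 606.0 | 180 299 z 136.0 603.0 | 200 382 z 135.0 591.0 | 220 38 z 148.0 569.0 | 240 164 z 21.0 80.0 | 
 61.6333 [ 461.  -305.7  146.2] [-0.7 -0.4 -4.1] [-1.28 -0.46  0.03] 0.011929617725764794 26.74329148605466
```

View pics/mat.png

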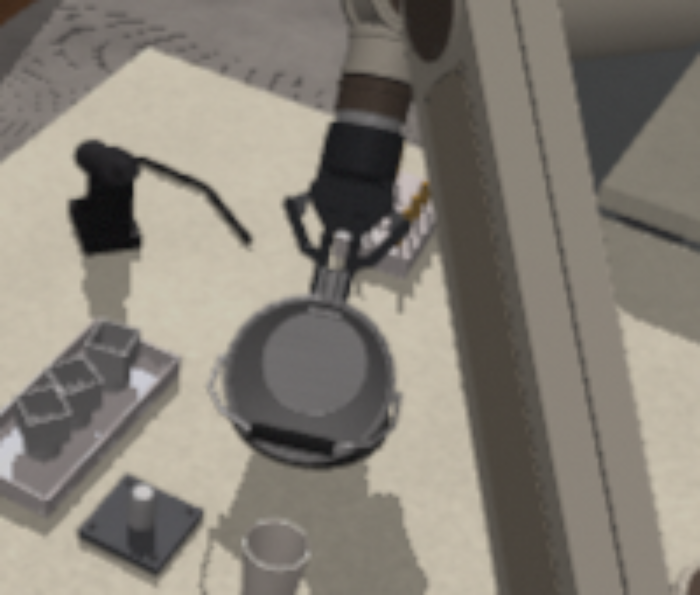

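play_rows --motion '[{"tx":-5,"ty":0,"tz":6,"spin":0,"gripper":11.2},{"tx":-2.5,"ty":0,"tz":3.1,"spin":0,"gripper":11.2},{"tx":-1.2,"ty":0,"tz":1.6,"spin":0,"gripper":11.2},{"tx":0,"ty":0,"tz":0,"spin":0,"gripper":11.2}]'

```text
t: 61.97
ee_pos: [0.4606, -0.3053, 0.1319]
orientation: [0.548, 0.767, 0.202, -0.267]
contact_force: [0.1, -3.6, 8.0]
width: 0.0118
finger_force: 28.9
```

play_rows --motion '[{"tx":-0.7,"ty":0,"tz":0.8,"spin":0,"gripper":11.2},{"tx":0,"ty":0,"tz":0,"spin":0,"gripper":11.2}]'

```text
t: 62.13
ee_pos: [0.4606, -0.3054, 0.1318]
orientation: [0.548, 0.767, 0.202, -0.267]
contact_force: [0.1, -4.2, 10.8]
width: 0.0118
finger_force: 29.5
```

play_rows --motion '[{"tx":0,"ty":0,"tz":0,"spin":0,"gripper":11.5},{"tx":-9.3,"ty":0.7,"tz":-3.6,"spin":0,"gripper":11.6},{"tx":-9.3,"ty":0.7,"tz":-3.6,"spin":0,"gripper":11.6},{"tx":-9.3,"ty":0.7,"tz":-3,"spin":0,"gripper":11.6},{"tx":0,"ty":0,"tz":0,"spin":0,"gripper":11.6}]'

```text
t: 62.55
ee_pos: [0.4708, -0.3317, 0.1201]
orientation: [0.548, 0.766, 0.201, -0.269]
contact_force: [-1.3, -2.6, 7.5]
width: 0.0115
finger_force: 27.8
```

```bash
python3 tilt.py
```

```text
0 268 z 47.0 525.0 | 20 337 z 27.0 522.0 | 40 285 z 21.0 172.0 | 60 43 z 24.0 166.0 | 80 30 z 20.0 57.0 | 100 53 z 25.0 529.0 | 120 121 z 38.0 567.0 | 140 255 z 48.0 573.0 | 160 237 z 54.0 571.0 | 180 271 z 146.0 569.0 | 200 365 z 148.0 555.0 | 220 183 z 398.0 543.0 | 240 12 z 402.0 493.0 | 
 62.6 [ 470.7 -331.5  120.2] [-1.6 -3.   7.2] [-0.36  0.53  0.52] 0.011517147530704652 27.774382308125496
```

play_rows --motion '[{"tx":-13.7,"ty":0.6,"tz":1,"spin":0,"gripper":11.6},{"tx":-13.7,"ty":0.6,"tz":1,"spin":0,"gripper":11.6},{"tx":0,"ty":0,"tz":0,"spin":0,"gripper":11.6}]'

```text
t: 62.85
ee_pos: [0.4794, -0.3514, 0.1011]
orientation: [0.548, 0.767, 0.202, -0.267]
contact_force: [0.8, -3.3, 6.1]
width: 0.0116
finger_force: 27.8
```

play_rows --motion '[{"tx":-12,"ty":0.4,"tz":3.5,"spin":0,"gripper":11.6},{"tx":-12,"ty":0.4,"tz":3.5,"spin":0,"gripper":11.6},{"tx":-11.7,"ty":0.4,"tz":3.5,"spin":0,"gripper":11.6},{"tx":0,"ty":0,"tz":0,"spin":0,"gripper":11.6}]'

```text
t: 63.18
ee_pos: [0.4873, -0.3693, 0.0678]
orientation: [0.548, 0.766, 0.202, -0.269]
contact_force: [0.5, -2.1, 1.1]
width: 0.0116
finger_force: 23.6
```

```bash
python3 st.py; python3 tilt.py
```

```text
63.1833 [ 0.4873 -0.3693  0.0678] r 0.6114 az -37.2 [-0.787  1.124  0.897  1.973  0.296  0.358]
[[-0.256  0.948 -0.191]
 [ 0.731  0.319  0.604]
 [ 0.633  0.015 -0.774]]
0 96 z 30.0 467.0 | 20 511 z 21.0 466.0 | 40 195 z 20.0 459.0 | 60 68 z 20.0 62.0 | 100 8 z 20.0 454.0 | 120 121 z 20.0 503.0 | 140 230 z 40.0 508.0 | 160 376 z 75.0 508.0 | 180 209 z 379.0 507.0 | 200 194 z 370.0 497.0 | 220 180 z 363.0 486.0 | 240 151 z 349.0 477.0 | 
 63.2333 [ 487.2 -368.9   68.4] [-1.1 -0.  -2.7] [-1.08 -0.36 -0.04] 0.011815554756414052 23.13516676425934
```

Rotating well, about 15° left. I'll finish the arc down to flat.

play_rows --motion '[{"tx":-8,"ty":0.1,"tz":5,"spin":0,"gripper":11.6},{"tx":-8,"ty":0.1,"tz":5,"spin":0,"gripper":11.6},{"tx":-8,"ty":0.1,"tz":5.5,"spin":0,"gripper":11.6},{"tx":0,"ty":0,"tz":0,"spin":0,"gripper":11.6}]'

```text
t: 63.57
ee_pos: [0.4909, -0.3769, 0.0409]
orientation: [0.547, 0.767, 0.202, -0.269]
contact_force: [0.1, -1.1, -1.0]
width: 0.0116
finger_force: 23.3
```

play_rows --motion '[{"tx":-4,"ty":0,"tz":3.8,"spin":0,"gripper":11.6},{"tx":-4,"ty":0,"tz":3.8,"spin":0,"gripper":11.6},{"tx":0,"ty":0,"tz":0,"spin":0,"gripper":11.6}]'

```text
t: 63.82
ee_pos: [0.4918, -0.3782, 0.0316]
orientation: [0.547, 0.767, 0.201, -0.268]
contact_force: [0.5, -0.3, -0.4]
width: 0.012
finger_force: 23.2
```

```bash
python3 tilt.py
python3 - <<'E'
from rim import *
p,d=snapshot("side"); P=cloud("side",d).reshape(-1,3); P=P[(abs(P[:,0]-.455)<.12)&(abs(P[:,1]+.28)<.14)&(P[:,2]>.07)&(P[:,2]<.16)]
print(len(P), np.percentile(P[:,2],[50,90,98]))
E
```

```text
0 303 z 28.0 439.0 | 20 314 z 20.0 438.0 | 40 41 z 22.0 435.0 | 100 27 z 20.0 434.0 | 120 326 z 20.0 478.0 | 140 369 z 27.0 483.0 | 160 198 z 106.0 483.0 | 180 193 z 351.0 481.0 | 200 188 z 349.0 472.0 | 220 167 z 334.0 462.0 | 240 143 z 331.0 455.0 | 
 63.8667 [ 491.8 -378.2   32. ] [-0.1  0.  -2. ] [-1.02 -0.23 -0.02] 0.011628039636031824 22.830128967761993
916 [0.09578148 0.11003141 0.14421465]
```

play_rows --motion '[{"tx":-1,"ty":0,"tz":1,"spin":0,"gripper":11.8},{"tx":0,"ty":0,"tz":0,"spin":0,"gripper":20},{"tx":0,"ty":0,"tz":0,"spin":0,"gripper":45},{"tx":0,"ty":0,"tz":0,"spin":0,"gripper":45},{"tx":0,"ty":0,"tz":0,"spin":0,"gripper":45},{"tx":0,"ty":0,"tz":-15,"spin":0,"gripper":45},{"tx":0,"ty":0,"tz":-30,"spin":0,"gripper":45},{"tx":0,"ty":0,"tz":-35,"spin":0,"gripper":45},{"tx":0,"ty":0,"tz":-35,"spin":0,"gripper":45},{"tx":0,"ty":0,"tz":0,"spin":0,"gripper":45}]'

```text
t: 64.75
ee_pos: [0.5061, -0.4289, 0.0879]
orientation: [0.558, 0.773, 0.193, -0.234]
contact_force: [-0.9, -0.9, 1.1]
width: 0.0454
finger_force: 0.0
```

Run:
```python
from rim import *
p,d=snapshot("side"); pt,dt=snapshot("top")
print(pail(d,"side"),pail(dt))
for n,D in(("side",d),("top",dt)):
    P=cloud(n,D).reshape(-1,3); P=P[(abs(P[:,0]-.457)<.1)&(abs(P[:,1]+.298)<.1)&(P[:,2]>.09)&(P[:,2]<.125)]
    r=np.hypot(P[:,0]-.457,P[:,1]+.298); Q=P[(r>.07)&(r<.083)]
    if len(Q)>20: print(n,len(Q),"rim plane",np.linalg.lstsq(np.c_[Q[:,:2],np.ones(len(Q))],Q[:,2],rcond=None)[0].round(3))
im=np.hstack([p[40:340,60:460],pt[60:360,60:460]])[...,::-1]; cv2.imwrite("pics/end.png",cv2.resize(im,(800,300)))
for bx in [(.57,.72,-.3,.02)]: [print("  ",*r) for r in rects("top",dt,.05,.070,bx,10)]
s=robot.observe(); print(s["ee_pos"],s["contact_force"])
```

```text
(array([ 469. , -302.1]), 234, array([ 383., -300.,  436.]), 1426) (array([ 467.4, -304.9]), 230, array([ 376., -345.,  439.]), 3366)
side 173 rim plane [-0.08   0.032  0.148]
top 111 rim plane [-0.045  0.108  0.154]
   [ 637.2 -102. ] [93.6 48.8] 63.9 119 62.7
   [ 666.7 -140.4] [45.5 22.6] 86.8 35 61.9
   [ 646.4 -205.6] [45. 45.] 11.5 85 62.0
[ 0.50686366 -0.42795182  0.08679361] [-0.40960978 -0.35036668  0.44634915]
```

View pics/end.png

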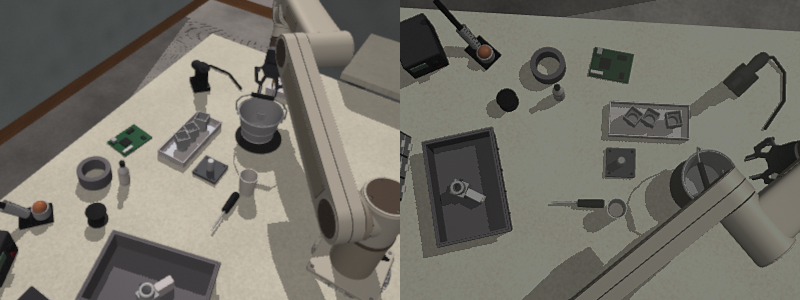

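Run:
```python
from h import *
rows([[0,0,40],[-30,-16,20]])
```

```text
[ 23.1   1.5 -32.6] norm 40.0
[  7.3 -32.7 -20.9] norm 39.4
tool y az 17.7 tool z [-0.147  0.561 -0.815]
```

play_rows --motion '[{"tx":0,"ty":0,"tz":-30,"spin":0,"gripper":45},{"tx":23,"ty":1.5,"tz":-32.6,"spin":0,"gripper":45},{"tx":23,"ty":1.5,"tz":-32.6,"spin":0,"gripper":45},{"tx":23,"ty":1.5,"tz":-32.6,"spin":0,"gripper":45},{"tx":7.3,"ty":-32.7,"tz":-20.9,"spin":0,"gripper":45},{"tx":7.3,"ty":-32.7,"tz":-20.9,"spin":0,"gripper":45},{"tx":7.3,"ty":-32.7,"tz":-20.9,"spin":0,"gripper":45},{"tx":7.3,"ty":-32.7,"tz":-20.9,"spin":0,"gripper":45},{"tx":7.3,"ty":-32.7,"tz":-20.9,"spin":0,"gripper":45},{"tx":7.3,"ty":-32.7,"tz":-20.9,"spin":0,"gripper":45},{"tx":7.3,"ty":-32.7,"tz":-20.9,"spin":0,"gripper":45},{"tx":0,"ty":0,"tz":0,"spin":0,"gripper":45}]'

```text
t: 65.85
ee_pos: [0.2817, -0.5032, 0.2881]
orientation: [0.578, 0.781, 0.17, -0.162]
contact_force: [0.2, -0.2, 1.2]
width: 0.0452
finger_force: 0.0
```

Run:
```python
from rim import *
p,d=snapshot("side"); pt,dt=snapshot("top")
for n,D in(("side",d),("top",dt)):
    P=cloud(n,D).reshape(-1,3); P=P[(abs(P[:,0]-.465)<.11)&(abs(P[:,1]+.3)<.11)&(P[:,2]>.095)&(P[:,2]<.115)]
    f=least_squares(lambda p:np.hypot(P[:,0]-p[0],P[:,1]-p[1])-.0765,[.46,-.3],loss='soft_l1',f_scale=.002).x
    r=np.hypot(P[:,0]-f[0],P[:,1]-f[1]); Q=P[(r>.073)&(r<.080)&(P[:,2]>.098)]
    print(n,f*1000,len(Q),"rim plane",np.linalg.lstsq(np.c_[Q[:,:2]-f,np.ones(len(Q))],Q[:,2],rcond=None)[0].round(4))
X=cloud("side",d); g=p.mean(2); m=((g<60)&(abs(X[...,2]-.003)<.006)&(abs(X[...,0]-.455)<.12)&(abs(X[...,1]+.3)<.12)); q=X[m][:,:2]*1000; print("mat",q.min(0),q.max(0))
for bx in [(.57,.72,-.3,.02)]: [print("  ",*r) for r in rects("top",dt,.05,.070,bx,10)]
for bx in [(.25,.6,.2,.6)]: [print(" tote ",*r) for r in rects("top",dt,.015,.055,bx,15)]
a=cv2.resize(pt[118:158,255:355][...,::-1],(800,320),interpolation=cv2.INTER_CUBIC); b=cv2.resize(pt[205:285,280:430][...,::-1],(500,267)); c=cv2.resize(pt[190:310,80:190][...,::-1],(300,267))
cv2.imwrite("pics/fin.png",np.vstack([a,np.hstack([b,c])]))
print(robot.observe()["ee_pos"])
```

```text
side [ 468.57782956 -300.72001842] 205 rim plane [-0.0024  0.0168  0.1045]
top [ 467.2113896  -303.31863337] 431 rim plane [-0.008   0.0143  0.1069]
mat [ 372.18862379 -361.68016616] [ 536.85080206 -204.72275618]
   [ 639.9 -104.5] [89.7 58.3] 55.5 121 62.0
   [ 663.5 -143.3] [45.1 13.3] 52.5 36 61.9
   [ 646.5 -205. ] [46.5 44.5] 10.6 91 61.8
 tote  [432.5 473. ] [154.5 331.9] 72.6 600 35.7
 tote  [450.3 593.1] [195.   13.7] 0.0 382 31.2
 tote  [392.1 392.3] [99.6 48.4] 75.6 250 45.0
[ 0.28623494 -0.50124418  0.28538159]
```

View pics/fin.png

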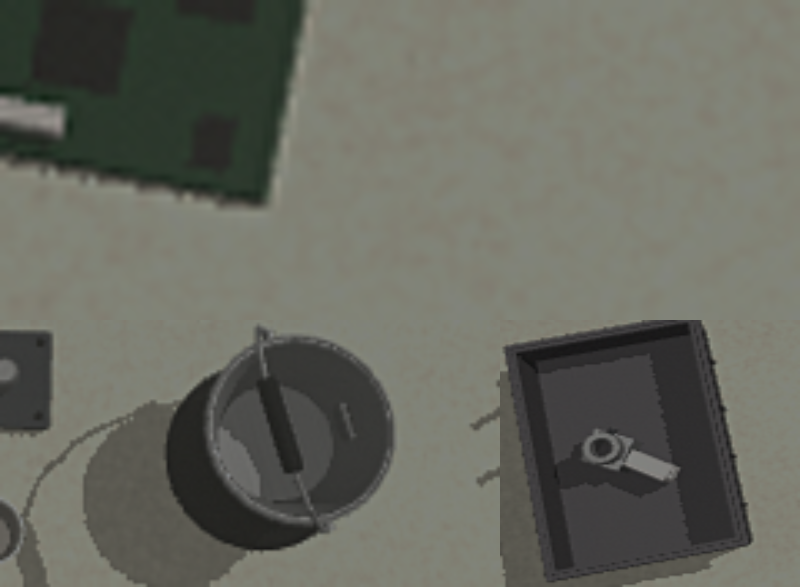

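Run:
```python
from h import *
pt,dt=snapshot("top"); X=cloud("top",dt); P=X.reshape(-1,3); P=P[(P[:,0]>.59)&(P[:,0]<.705)&(P[:,1]>-.26)&(P[:,1]<-.01)&(P[:,2]>.056)]
_,l,c=cv2.kmeans((P[:,:2]*1000).astype(np.float32),3,None,(3,100,.01),10,2)
for i in range(3):
    Q=P[l[:,0]==i]; r=cv2.minAreaRect((Q[:,:2]*1000).astype(np.float32)); pl=np.linalg.lstsq(np.c_[Q[:,:2]-Q[:,:2].mean(0),np.ones(len(Q))],Q[:,2],rcond=None)[0]
    print(np.round(r[0]),np.round(r[1]),round(r[2]),len(Q),"plane",pl.round(3),"zmax",Q[:,2].max().round(4))
```

```text
[ 648. -133.] [49. 46.] 62 67 plane [-0.037 -0.009  0.064] zmax 0.0749
[ 646. -206.] [45. 45.] 11 69 plane [0.009 0.029 0.064] zmax 0.0713
[646. -83.] [47. 45.] 54 62 plane [-0.02  -0.051  0.064] zmax 0.0718
```

```bash
python3 -c "
from workcell import ticket
print(ticket.sign_off())"
```

```text
the job is handed in; nothing more can be done
None
```

The job is handed in, though no verdict came back: the three fitting nozzles stand upright in the tray (one got knocked about 20 mm but still stands), the one narrow nozzle and the heat sink lie in the tote, and the empty pail stands upright about 18 mm off its mat's centre.

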